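# Store the rice-cake blocks in the screw-top jar

## Robot

A 7-joint arm with a two-finger parallel gripper is mounted at the origin on the work surface. World frame = base frame: x ahead of the robot, y to its left, z up, the work surface at z = 0. Lengths are in m, angles in rad, forces in N, time in s.
With the tool pointing down it reaches from about 0.4 to 0.85 m from the base axis. Payload 4.4 kg.
Tool frame: the origin (TCP) lies midway between the tips of the shut fingers; the grasp point (between the pads) lies 19 mm behind it (bot.grip_depth is the distance from the TCP to the grasp point, in m); z points along the fingers, y is the line along which they close (so a half turn about z gives the same grasp; the last joint's range is limited). The gripper opens to 94 mm and grips with 3 to 60 N. Pads are 16 mm wide; open, the fingers measure 119 mm over their backs; the gripper's body (75 mm by 177 mm) begins 78 mm behind the grasp point.
Start: joints at [1.072, 0.628, 0.038, 1.517, -0.027, 0.996, -0.02], TCP at [0.273, -0.59, 0.205] pointing down, gripper open.
Joint ranges: [-3.06, 3.06], [-0.37, 2.12], [-1.25, 1.32], [0.18, 2.47], [-1.1, 4.24], [0.23, 1.98], [-2.94, 2.94]. Speed limits (rad/s): [2.57, 2.57, 3.14, 3.14, 3.14, 3.14, 3.14].

## Interface

Orientations are given as a unit quaternion [w, x, y, z].
In Python, from bench import bot, optics, hand_in gives the robot as it stands.
- The arm moves only by the tool step_arm, never from a script. Its argument "series" is a list of rows, each a list of 6 numbers: the shift along the tool's x, y, z scaled (see below), then the turn, a rotation vector about the tool's x, y, z scaled (see below). In form: [[dx, dy, dz, rx, ry, rz], ...]. A call has 1 to 8 rows; each row shifts and turns the commanded pose from where the row before left it, along the tool's axes as they then stand; what a row does not reach is not made up. The controller multiplies each number of a shift by 0.2 m and each number of a turn by 0.1 rad. A row lasts 1/12 s, in which the tool goes at most 41.7 mm and 7.16 degrees, less where a joint would pass 70% of its speed; a pose out of reach is approached as far as the arm can. A call with a number of a shift or a turn outside -1 to 1 is refused whole. A call with a gripper value outside its range is refused whole. "hand" is the opening, from -1 (shut) to 1 (fully open), so that 0 is half open, set as the call begins (left out, the last holds). The fingers move at their own pace and stop on an object; the grip force is fixed at half the most. Time passes only in rows, so rows that do not move let the fingers close. It gives the time, the measured TCP pose, the force, the opening and the grip force at its end, in the units of the state.
- bot.get_obs(): the state, without advancing time (a new reading comes with each control period).
- optics.grab_frame(name): name is "side" or "top"; returns the picture (384x512x3 uint8, red, green, blue); there is no depth.
- optics.camera_model(name): a dict with "fx", "fy", "cx", "cy" (pixels), "R" (3x3) and "t" (3): a world point X has camera coordinates R X + t. Camera axes: x right, y down, z forward; pixel columns grow to the right and rows downward; lengths in m; the calibration is good to about 2 mm. A picture is of the moment at which its call begins. camera_model takes no time and is no camera call.
- hand_in(): hands the job in; it is judged then, once.
Trained networks look in the newest picture that a camera, given by its name, has taken for a name from the list of things; names that differ only in an ending like _2 or _b are one class to them, and where a whole thing is asked for, a point or a joint stands for the part that bears it (a point fixed in the world has none). Each returns a list of dicts, best first, with "conf" (0 to 1); they miss things now and then, are a little off and sometimes report something else, mostly with a low value. They report only what shows in the picture. A call takes as long as a camera call. They do not tell look-alikes from the thing itself.
- optics.trace(camera, query): "region" (384x512 bool, what is visible of it) and "bbox" ([centre column, centre row, width, height] in pixels, round what is visible of it).
The state is a dict: "time_s": time; "joint_pos": joint angles; "dq": joint speeds; "tau": joint torques, N m; "tcp_pos": TCP position; "ee_rot": TCP orientation; "force": force on the tool from outside, world axes, zero at the start; "torque": the same for the moment, N m; "width": finger opening in m; "grip_force": force on a finger pad.
Only numpy, scipy, OpenCV 4.12 (cv2) and the standard library are available. Lean on these libraries where they do the work, as an engineer would, in place of code of your own. Each camera call takes 0.05 s, during which the arm holds its last target. There are 200 camera calls.

## Task

Put all the wrapped rice-cake blocks from the board into the glass jar, then lay the white inner lid on the jar's rim so that it sits seated and level. Set the red cap on the neck, turn it backwards (anticlockwise from above) until it rides up and drops into the thread, then screw it down clockwise until it is tight, and let go. Leave everything else on the worktop where it is.

Things in the scene. Friction and masses are not known exactly. Their poses are not given: they have to be found in the camera images.
- board: dark wooden board, 230 (x) x 210 (y) x 12 mm, fixed on the worktop; origin at the centre of its underside. The blocks start lying flat on it
- block0_mid (a point): film-wrapped hard rice-cake block, off-white with a green band round its middle, 66 (own x, length) x 42 (own y, width) x 18 mm (own z), about 55 g, rigid; this point is its centre. There are 2 to 4 blocks from run to run (absent ones read None)
- block1_mid (a point): film-wrapped hard rice-cake block, off-white with a green band round its middle, 66 (own x, length) x 42 (own y, width) x 18 mm (own z), about 55 g, rigid; this point is its centre. There are 2 to 4 blocks from run to run (absent ones read None)
- block2_mid (a point): film-wrapped hard rice-cake block, off-white with a green band round its middle, 66 (own x, length) x 42 (own y, width) x 18 mm (own z), about 55 g, rigid; this point is its centre. There are 2 to 4 blocks from run to run (absent ones read None)
- block3_mid (a point): film-wrapped hard rice-cake block, off-white with a green band round its middle, 66 (own x, length) x 42 (own y, width) x 18 mm (own z), about 55 g, rigid; this point is its centre. There are 2 to 4 blocks from run to run (absent ones read None)
- jar_rim (a point): centre of the rim of the glass jar, which is fixed upright in a black suction-foot holder; rim 135 mm above the worktop; z up, x and y turn with the jar. Mouth 98 mm wide inside, neck 107 mm outside, body 117 mm wide, inner floor 117 mm below the rim
- jar: the same jar, origin under it on the worktop, axes as jar_rim. Its neck carries a right-hand quick thread with four starts, 28 mm a turn, 122 mm over the threads; the starts lie 4 mm below the rim on the +x, +y, -x and -y axes, and each thread runs down clockwise (from above) from its start
- inner_knob (a point): loose white inner lid: disc 105 mm wide, 3 mm thick, over a tapered plug (84 mm wide at its foot, 93 at its top) 8 mm deep that drops into the mouth; on top a bar to hold it by, 40 (own x) x 16 (own y) x 14 mm high; 25 mm high in all, 70 to 120 g. This point: centre of the bar, 18 mm above the underside, 10 mm above the rim when seated. Starts right side up on the worktop
- inner: the same inner lid, origin at the centre of its underside
- cap_bar (a point): loose red screw cap, 136 mm wide, 67 mm high in all, 130 to 210 g: a hollow skirt and dome 45 mm high, open below, and on its top a cream bar grip 86 (own x) x 16 (own y) x 22 mm high. This point: centre of the bar, 11 mm above the dome, 56 mm above the foot of the skirt. Starts right side up on the worktop
- cap: the same cap, origin at the centre of its foot. Inside the foot are 4 lugs. Set on the neck at any turn, the lugs rest on the threads. Turned anticlockwise by up to 90 deg it rides up until cap_bar is 50 mm above the rim, then drops 7 mm. From there 115 deg clockwise (1.4 mm play) bring it down tight on the inner lid: cap_bar 35 mm above the rim, bar along the jar's x or y. Turns freely until tight
- bento: black two-tier bento box with clip-on lid, 105 x 182 x 105 mm; a bystander, origin at the middle of its underside
- mold: green triangular onigiri mold, about 90 mm, 42 mm high; a bystander, origin at the middle of its underside
- cruet: glass sauce cruet with closed steel cap, 72 mm wide, 134 mm high; a bystander, origin at the middle of its underside
- chopsticks: pair of bamboo chopsticks lying on a blue rest, 225 mm long, 17 mm high; a bystander, origin at the middle of its underside
- tin: green tea tin, 76 mm wide, 110 mm high; a bystander, origin at the middle of its underside
- paddle: white rice paddle lying flat, 210 mm long, 7 mm high; a bystander, origin at the middle of its underside
Things that resemble listed ones, but are neither listed nor needed, are in the scene too. Leave any orange or yellow look-alike of the part that bears block3_mid alone.

How it is judged:
By the outcome, as a careful person would: the job done as asked, in the order asked, and still so for the second after the job is handed in, with the robot touching nothing.
Of block0, block1, block2, block3 only 2 to 4 are there at a start; the rules pass over those that are not, and their reading is None.
At some moment in a run one of block0, block1, block2, block3, inner, cap may be knocked a few centimetres aside while the robot is not near it.
Once in a run the grip may slacken for a moment while it holds something.
It also fails if it takes over 210 s, if anything falls off the work surface, if the arm or the gripper's body presses on something with over 40 N, if the wrist force passes 120 N, or if a joint passes its speed limit or range.

## Working session

There is one attempt and no reset: what is moved stays moved. The work goes in short steps, Python scripts to look and compute and a tool call to move; the robot and the scene stay as the last step left them, time stands still between calls to the robot, and variables do not carry over. Pictures are saved under pics/ and viewed, at most 14 in all, crops included, and the job is handed in when it is done.

Besides the shell and the picture viewer there is one more tool, called after "Request:" as name(argument=value, ...), one argument or row to a line, values as JSON. step_arm: Moves the arm, as the interface text tells. Its arguments: {"type":"object","properties":{"series":{"type":"array","items":{"type":"array","items":{"type":"number","minimum":-1,"maximum":1}}},"hand":{"type":"number"}},"required":["series"]}

```bash
mkdir -p pics; ls; cat > h.py <<'E'
import numpy as np, cv2
from bench import bot, optics, hand_in
from scipy.spatial.transform import Rotation as Ro
def pix2world(cam,u,v,z):
    m=optics.camera_model(cam); R=np.array(m["R"]);t=np.array(m["t"])
    d=R.T@np.array([(u-m["cx"])/m["fx"],(v-m["cy"])/m["fy"],1]); c=-R.T@t
    return c+d*(z-c[2])/d[2]
def w2p(cam,X):
    m=optics.camera_model(cam); p=np.array(m["R"])@np.array(X)+np.array(m["t"])
    return np.array([m["fx"]*p[0]/p[2]+m["cx"],m["fy"]*p[1]/p[2]+m["cy"]])
def save(cam,name,crop=None,scale=1):
    im=optics.grab_frame(cam)
    o=im if crop is None else im[crop[1]:crop[3],crop[0]:crop[2]]
    cv2.imwrite(f"pics/{name}.png",cv2.resize(o,None,fx=scale,fy=scale,interpolation=cv2.INTER_CUBIC)[:,:,::-1])
    return im
E
python3 - <<'E'
from h import *
o=bot.get_obs()
print({k:np.round(v,3).tolist() for k,v in o.items()}, bot.grip_depth)
for c in("side","top"):
    m=optics.camera_model(c);print(c,{k:np.round(v,3).tolist() for k,v in m.items()}, -np.array(m["R"]).T@np.array(m["t"]))
    save(c,c+"0",scale=1.5)
    for q in("block0_mid","inner_knob","cap_bar","jar","board"):
        for d in optics.trace(c,q):print(c,q,round(d["conf"],2),np.round(d["bbox"],1))
E
```

```text
pics
{'time_s': 0.0, 'joint_pos': [1.072, 0.629, 0.038, 1.518, -0.027, 0.996, -0.02], 'dq': [-0.001, 0.001, 0.0, -0.001, 0.001, 0.001, 0.002], 'tau': [0.001, -54.972, 1.144, -18.663, -0.052, 0.024, 0.0], 'tcp_pos': [0.272, -0.589, 0.205], 'ee_rot': [-0.001, 0.977, 0.215, -0.0], 'force': [0.419, 0.129, -0.197], 'torque': [-0.009, 0.022, 0.012], 'grip_force': 0.0, 'width': 0.094} 0.0188
side {'fx': 413.78, 'fy': 413.78, 'cx': 258.443, 'cy': 192.891, 'R': [[-0.972, -0.233, -0.015], [-0.148, 0.663, -0.734], [0.181, -0.712, -0.679]], 't': [0.502, 0.158, 1.178]} [0.29768321 0.85055277 0.92346903]
side block0_mid 0.88 [268.4 287.9  26.5  24.2]
side inner_knob 0.59 [300.9 167.3  26.8  18. ]
side cap_bar 0.71 [250.8 153.9  42.6  31.8]
side jar 0.58 [243.9 192.7  45.5  62.2]
side board 0.97 [235.2 304.8 116.6  97.9]
top {'fx': 486.656, 'fy': 486.656, 'cx': 246.272, 'cy': 197.643, 'R': [[-0.026, -1.0, 0.007], [-0.996, 0.025, -0.083], [0.083, -0.009, -0.997]], 't': [0.005, 0.528, 1.7]} [0.38537593 0.007573   1.73762637]
top block0_mid 0.76 [172.8 225.8  14.3  21.3]
top inner_knob 0.87 [320.4 222.4  32.1  31.4]
top cap_bar 0.76 [322.6 171.4  38.4  38.6]
top jar 0.69 [255.6 183.9  34.1  36.9]
top board 0.97 [160.8 210.   66.3  68.6]
```

View pics/side0.png

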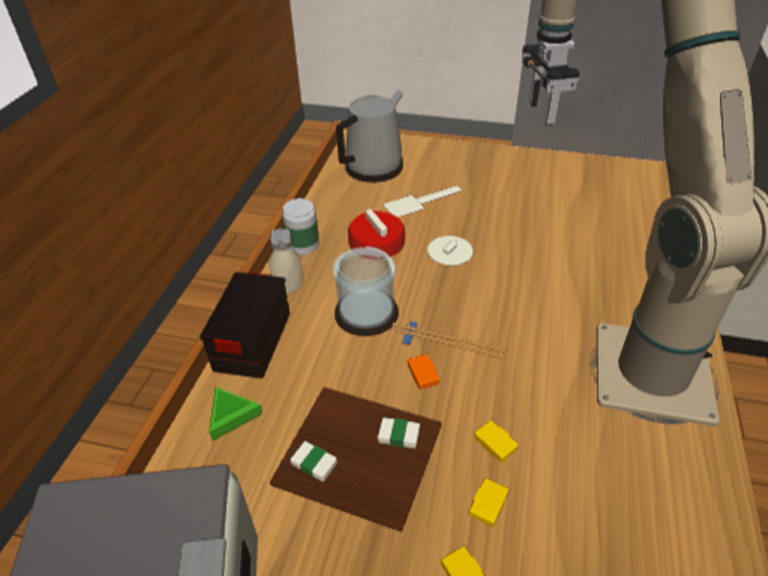

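View pics/top0.png

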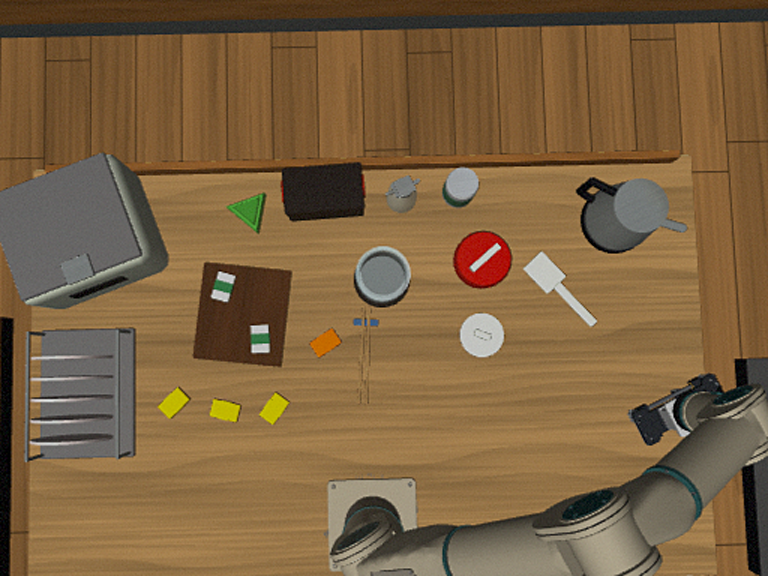

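The top picture shows two green-banded blocks on the board at about (149,191) and (173,226) in native pixels. The jar is at (255,184), the cap at (322,171) and the inner lid at (321,223). The orange and yellow blocks are look-alikes, so I'll leave them. Next I measure positions by fitting silhouettes.

```bash
cat > m.py <<'E'
from h import *
from scipy.optimize import minimize
def ring(r,z,n=48):
    a=np.linspace(0,2*np.pi,n,endpoint=False); return np.c_[r*np.cos(a),r*np.sin(a),np.full(n,z)]
def box(lx,ly,z0,z1): return np.array([[sx*lx/2,sy*ly/2,z] for sx in(-1,1) for sy in(-1,1) for z in(z0,z1)])
MOD={"block":box(.066,.042,.012,.030),"cap":np.r_[ring(.068,0),ring(.068,.03),ring(.055,.045)],
 "inner":np.r_[ring(.0525,.008),ring(.0525,.011)],"jar":np.r_[ring(.061,.131),ring(.061,.115),ring(.0535,.135),ring(.0585,.02)]}
S=4
def sil(cam,P):
    p=np.array([w2p(cam,x) for x in P],np.float32)
    m=np.zeros((384*S,512*S),np.uint8); cv2.fillConvexPoly(m,np.round(cv2.convexHull(p)*S+S/2).astype(np.int32),1)
    return cv2.resize(m.astype(np.float32),(512,384),interpolation=cv2.INTER_AREA)
def place(P,x,y,a):
    c,s=np.cos(a),np.sin(a); return P@np.array([[c,s,0],[-s,c,0],[0,0,1]])+[x,y,0]
def fit(model,regs,x0,yaw=False):
    P=MOD[model]
    def cost(v): 
        return sum(np.abs(sil(c,place(P,v[0],v[1],v[2] if yaw else 0))-r).sum()/r.sum() for c,r in regs)
    best=None
    for a in (np.arange(0,np.pi,np.pi/6) if yaw else [0]):
        v0=np.array([x0[0],x0[1],a]); sim=np.array([v0,v0+[.01,0,0],v0+[0,.01,0],v0+[0,0,.3]])
        if not yaw: v0=v0[:2];sim=sim[:3,:2]
        r=minimize(cost,v0,method="Nelder-Mead",options=dict(initial_simplex=sim,xatol=2e-4,fatol=1e-4,maxiter=80))
        if best is None or r.fun<best.fun:best=r
    return best.x,best.fun
def find(model,q,zc,cams=("top","side"),minconf=.3):
    out=[]
    for c in cams:
        optics.grab_frame(c)
        for d in optics.trace(c,q):
            if d["conf"]<minconf: continue
            x,y=pix2world(c,d["bbox"][0],d["bbox"][1],zc)[:2]; out.append((c,d["conf"],np.array([x,y]),d["region"].astype(np.float32)))
    return out
E
python3 - <<'E'
from m import *
for mod,q,z,yaw in(("block","block0_mid",.021,True),("inner","inner_knob",.01,False),("cap","cap_bar",.03,False),("jar","jar",.07,False)):
    D=find(mod,q,z)
    for c,cf,x,r in D:
        v,f=fit(mod,[(c,r)],x,yaw); print(mod,c,round(cf,2),np.round(x,3),np.round(v,4),round(f,2))
    optics
im=optics.grab_frame("top"); r=[d for d in optics.trace("top","cap_bar")]
# bar yaw of the cap: bright low-saturation pixels inside cap disc
for c in("top","side"):
    im=optics.grab_frame(c)
    for q,z in(("cap_bar",.056),):
        d=optics.trace(c,q)[0]; u,v,w,h=d["bbox"]
        m=np.zeros((384,512),bool); m[int(v-h/2):int(v+h/2),int(u-w/2):int(u+w/2)]=1
        hull=cv2.convexHull(np.argwhere(d["region"])[:,::-1].astype(np.int32)); mm=np.zeros((384,512),np.uint8);cv2.fillConvexPoly(mm,hull,1)
        b=(mm>0)&(im[...,1]>120)
        P=np.array([pix2world(c,uu,vv,z)[:2] for vv,uu in np.argwhere(b)]); e=np.linalg.eigh(np.cov(P.T))
        print(c,"bar",P.mean(0),np.degrees(np.arctan2(e[1][1,1],e[1][0,1])),len(P),np.sqrt(12*e[0]))
    if c=="top": cv2.imwrite("pics/crop1.png",cv2.resize(im[140:270,120:360],None,fx=3.3,fy=3.3,interpolation=cv2.INTER_CUBIC)[:,:,::-1])
E
```

```text
Traceback (most recent call last):
  File "m.py", line 23, in fit
    r=minimize(cost,v0,method="Nelder-Mead",options=dict(initial_simplex=sim,xatol=2e-4,fatol=1e-4,maxiter=80))
  File "m.py", line 18, in cost
    return sum(np.abs(sil(c,place(P,v[0],v[1],v[2] if yaw else 0))-r).sum()/r.sum() for c,r in regs)
  File "m.py", line 18, in <genexpr>
    return sum(np.abs(sil(c,place(P,v[0],v[1],v[2] if yaw else 0))-r).sum()/r.sum() for c,r in regs)
                      ~~~^^^^^^^^^^^^^^^^^^^^^^^^^^^^^^^^^^^^^^^^^
  File "m.py", line 10, in sil
    p=np.array([w2p(cam,x) for x in P],np.float32)
                ~~~^^^^^^^
  File "h.py", line 9, in w2p
    m=optics.camera_model(cam); p=np.array(m["R"])@np.array(X)+np.array(m["t"])
ValueError: time passes only in moves, steps and waits
```

```bash
python3 - <<'E'
s=open('h.py').read()
s=s.replace("def pix2world","from functools import lru_cache\n@lru_cache\ndef cm(c):\n    return optics.camera_model(c)\ndef pix2world",1).replace("m=optics.camera_model(cam)","m=cm(cam)")
open('h.py','w').write(s)
s=open('m.py').read()
s=s.replace("p=np.array([w2p(cam,x) for x in P],np.float32)",'k=cm(cam);q=P@np.array(k["R"]).T+np.array(k["t"]);p=np.float32(np.c_[k["fx"]*q[:,0]/q[:,2]+k["cx"],k["fy"]*q[:,1]/q[:,2]+k["cy"]])')
open('m.py','w').write(s)
E
cat > bar.py <<'E'
from m import *
def barfit(c,z=.056):
    im=optics.grab_frame(c); d=optics.trace(c,"cap_bar")[0]
    hull=cv2.convexHull(np.argwhere(d["region"])[:,::-1].astype(np.int32)); mm=np.zeros((384,512),np.uint8);cv2.fillConvexPoly(mm,hull,1)
    b=(mm>0)&(im[...,1]>120)
    P=np.array([pix2world(c,uu,vv,z)[:2] for vv,uu in np.argwhere(b)]); e=np.linalg.eigh(np.cov(P.T))
    print(c,"bar",P.mean(0),np.degrees(np.arctan2(e[1][1,1],e[1][0,1])),len(P),np.sqrt(12*e[0]))
    return im
E
python3 - <<'E'
from bar import *
for mod,q,z,yaw in(("block","block0_mid",.021,True),("inner","inner_knob",.01,False),("cap","cap_bar",.03,False),("jar","jar",.07,False)):
    D=find(mod,q,z)
    for c,cf,x,r in D:
        v,f=fit(mod,[(c,r)],x,yaw); print(mod,c,round(cf,2),np.round(x,3),np.round(v,4),round(f,2))
barfit("side");im=barfit("top")
cv2.imwrite("pics/crop1.png",cv2.resize(im[140:270,120:360],None,fx=3.3,fy=3.3,interpolation=cv2.INTER_CUBIC)[:,:,::-1])
E
```

```text
block top 0.65 [0.437 0.251] [ 0.4377  0.2514 -0.0015] 0.1
block side 0.73 [0.431 0.254] [0.4366 0.2494 0.0231] 0.09
inner top 0.55 [ 0.436 -0.27 ] [ 0.4323 -0.2714] 0.05
inner side 0.97 [ 0.426 -0.259] [ 0.4344 -0.2743] 0.06
cap top 0.8 [ 0.615 -0.285] [ 0.6102 -0.2777] 0.03
cap top 0.64 [ 0.772 -0.088] [ 0.7702 -0.0777] 1.96
cap side 0.32 [ 0.777 -0.122] [ 0.7973 -0.1711] 1.05
jar top 0.81 [ 0.558 -0.032] [ 0.5643 -0.0355] 0.1
jar side 0.91 [ 0.566 -0.034] [ 0.5662 -0.017 ] 0.12
side bar [ 0.60337589 -0.25612493] 105.57254140237639 127 [0.05021843 0.1806506 ]
top bar [ 0.61459737 -0.27970862] 134.49025234553503 116 [0.04765714 0.09566355]
```

View pics/crop1.png

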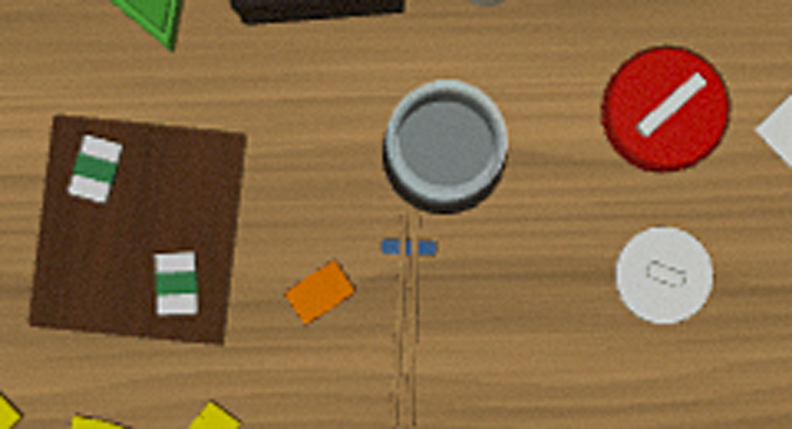

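The crop shows block A at crop (176,283) lying along the world x axis, and block B at crop (95,168), tilted about -17°. The jar rim is centred at crop (446,141), the cap bar runs diagonally at (671,104), and the lid bar is at (666,273) with its long axis roughly along image x. Next I get block B and the jar rim more exactly, and work out the first move.

```bash
cat > blk.py <<'E'
from m import *
def blocks(cams=("top","side")):
    for c in cams:
        im=cv2.GaussianBlur(optics.grab_frame(c),(3,3),0).astype(int)
        hsv=cv2.cvtColor(im.astype(np.uint8),cv2.COLOR_RGB2HSV)
        grn=(hsv[...,0]>50)&(hsv[...,0]<90)&(hsv[...,1]>90)
        wht=(im.min(2)>140)&(hsv[...,1]<60)
        m=(grn|wht).astype(np.uint8)
        # board area only
        q=np.array([w2p(c,[x,y,.02]) for x,y in((.37,.14),(.37,.42),(.63,.42),(.63,.14))],np.int32)
        a=np.zeros_like(m);cv2.fillConvexPoly(a,q,1); m&=a
        n,l,st,ce=cv2.connectedComponentsWithStats(m)
        for i in range(1,n):
            if st[i,4]>100:
                v,f=fit("block",[(c,(l==i).astype(np.float32))],pix2world(c,*ce[i],.025)[:2],True)
                print(c,st[i,4],np.round(v[:2],4),"yaw",round(np.degrees(v[2])%180,1),round(f,2))
E
cat > go.py <<'E'
from h import *
def go(x,y,z,yaw=None):
    """print tool-frame shift (numbers) and turn to reach TCP x,y,z; yaw = tool x direction deg"""
    o=bot.get_obs(); R=Ro.from_quat(np.array(o["ee_rot"])[[1,2,3,0]]).as_matrix()
    p=np.array(o["tcp_pos"]); cur=np.degrees(np.arctan2(R[1,0],R[0,0]))
    d=R.T@(np.array([x,y,z])-p)
    print("t",round(o["time_s"],2),"tcp",np.round(p,4),"yaw",round(cur,1),"down",np.round(R[:,2],3),"q",np.round(o["joint_pos"],2),"w",round(o["width"],4))
    print("shift total/0.2:",np.round(d/.2,3))
    if yaw is not None:
        for k in (-360,-180,0,180,360):
            t=yaw+k-cur
            if abs(t)<185: print("turn rz total (tool z, down => negated):",round(-np.radians(t)/.1,2)," deg",round(t,1))
E
python3 - <<'E'
from blk import *
from go import go
blocks()
print("rim",pix2world("top",254.95,182.4,.133))
im=save("side","jarside",(200,140,310,240),6)
go(.4,.25,.25,0)
E
```

```text
top 182 [0.5613 0.3389] yaw 159.7 0.36
top 134 [0.426  0.2491] yaw 88.7 0.79
side 357 [0.4373 0.249 ] yaw 8.8 0.32
side 389 [0.5641 0.3334] yaw 157.3 0.34
rim [ 0.56858253 -0.03739095  0.133     ]
t 1.95 tcp [ 0.2726 -0.59    0.2055] yaw 24.8 down [-0.  0. -1.] q [ 1.07  0.63  0.04  1.52 -0.03  1.   -0.02] w 0.0939
shift total/0.2: [ 2.34  -3.546 -0.222]
turn rz total (tool z, down => negated): 4.33  deg -24.8
turn rz total (tool z, down => negated): -27.09  deg 155.2
```

View pics/jarside.png

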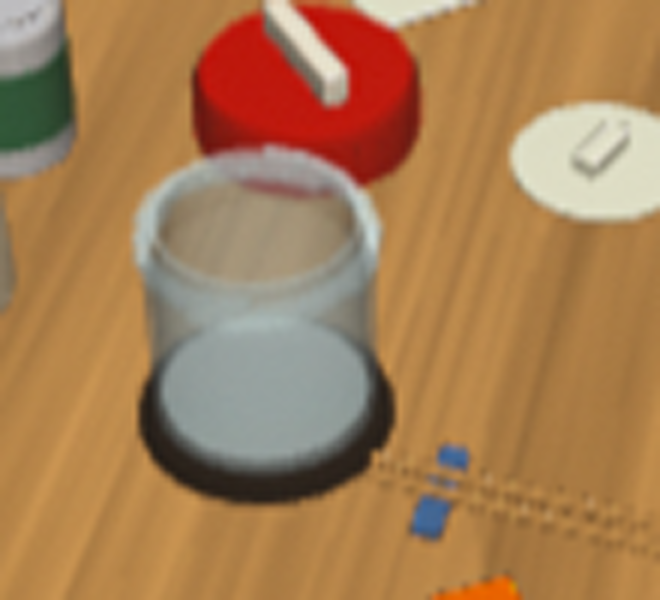

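Request:
step_arm(
  series=[
    [0, 0, -0.045, 0, 0, 0.866],
    [0, 0, -0.045, 0, 0, 0.866],
    [0, 0, -0.045, 0, 0, 0.866],
    [0, 0, -0.045, 0, 0, 0.866],
    [0, 0, -0.045, 0, 0, 0.866],
    [0.0885, -0.17, 0, 0, 0, 0],
    [0.0885, -0.17, 0, 0, 0, 0],
    [0.0885, -0.17, 0, 0, 0, 0],
  ],
  hand=0.6,
)

```text
time_s: 2.62
tcp_pos: [0.3259, -0.4872, 0.2505]
ee_rot: [0.0, 1.0, -0.001, 0.0]
force: [0.8, 0.0, -0.7]
width: 0.0748
grip_force: 0.0
```

Request:
step_arm(
  series=[
    [0.0885, -0.17, 0, 0, 0, 0],
    [0.0885, -0.17, 0, 0, 0, 0],
    [0.0885, -0.17, 0, 0, 0, 0],
    [0.0885, -0.17, 0, 0, 0, 0],
    [0.0885, -0.17, 0, 0, 0, 0],
    [0.0885, -0.17, 0, 0, 0, 0],
    [0.0885, -0.17, 0, 0, 0, 0],
    [0, -0.19, 0, 0, 0, 0],
  ],
)

```text
time_s: 3.28
tcp_pos: [0.4533, -0.2104, 0.2507]
ee_rot: [0.0, 1.0, 0.001, 0.002]
force: [1.7, 0.6, 0.4]
width: 0.0753
grip_force: 0.0
```

Request:
step_arm(
  series=[
    [0, -0.19, 0, 0, 0, 0],
    [0, -0.19, 0, 0, 0, 0],
    [0, -0.19, 0, 0, 0, 0],
    [0, -0.19, 0, 0, 0, 0],
    [0, -0.19, 0, 0, 0, 0],
    [0, -0.19, 0, 0, 0, 0],
    [0, -0.19, 0, 0, 0, 0],
    [0, -0.19, 0, 0, 0, 0],
  ],
)

```text
time_s: 3.95
tcp_pos: [0.4496, 0.0937, 0.2509]
ee_rot: [-0.0, 1.0, -0.0, 0.0]
force: [-0.3, -0.7, -0.9]
width: 0.0754
grip_force: 0.0
```

```bash
python3 - <<'E'
from blk import *
from go import go
go(.437,.25,.1,0)
print("rim side",pix2world("side",242.5,178.25,.133))
E
```

```text
t 3.95 tcp [0.4496 0.0937 0.2509] yaw -0.0 down [ 0.001  0.    -1.   ] q [-0.27  0.3   0.01  1.97 -0.    0.88 -1.84] w 0.0754
shift total/0.2: [-0.064 -0.781  0.754]
turn rz total (tool z, down => negated): 31.41  deg -180.0
turn rz total (tool z, down => negated): -0.0  deg 0.0
turn rz total (tool z, down => negated): -31.42  deg 180.0
rim side [ 0.56903696 -0.02923364  0.133     ]
```

Request:
step_arm(
  series=[
    [-0.012, -0.16, 0, 0, 0, 0],
    [-0.013, -0.16, 0, 0, 0, 0],
    [-0.013, -0.16, 0, 0, 0, 0],
    [-0.013, -0.16, 0, 0, 0, 0],
    [-0.013, -0.141, 0, 0, 0, 0],
    [0, 0, 0.19, 0, 0, 0],
    [0, 0, 0.19, 0, 0, 0],
    [0, 0, 0.19, 0, 0, 0],
  ],
)

```text
time_s: 4.62
tcp_pos: [0.4375, 0.2493, 0.136]
ee_rot: [-0.001, 1.0, 0.001, 0.001]
force: [1.1, 0.6, -0.1]
width: 0.0748
grip_force: 0.0
```

Request:
step_arm(
  series=[
    [0, 0, 0.19, 0, 0, 0],
    [0, 0, 0.19, 0, 0, 0],
    [0, 0, 0.15, 0, 0, 0],
    [0, 0, 0.075, 0, 0, 0],
    [0, 0, 0, 0, 0, 0],
  ],
)

```text
time_s: 5.03
tcp_pos: [0.4359, 0.2474, 0.0135]
ee_rot: [0.001, 1.0, -0.0, -0.002]
force: [-0.8, -0.5, -0.4]
width: 0.0751
grip_force: 0.0
```

```bash
python3 - <<'E'
from h import *
from go import go
go(.437,.25,.015,0)
save("side","g1",(200,220,320,310),6)
E
```

```text
t 5.03 tcp [0.4359 0.2474 0.0135] yaw -0.0 down [-0.003 -0.002 -1.   ] q [-0.56  0.74 -0.02  2.07  0.05  0.34 -2.19] w 0.0751
shift total/0.2: [ 0.006 -0.013 -0.008]
turn rz total (tool z, down => negated): 31.42  deg -180.0
turn rz total (tool z, down => negated): -0.0  deg 0.0
turn rz total (tool z, down => negated): -31.42  deg 180.0
```

View pics/g1.png

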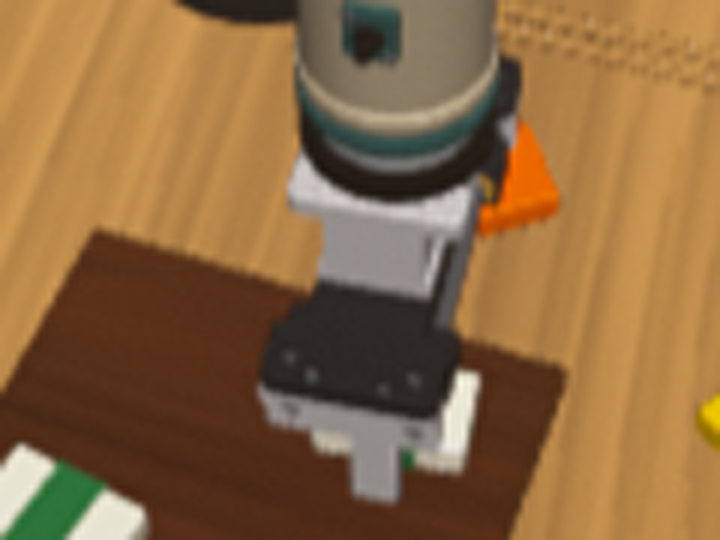

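The fingers straddle block A near its green band (finger tip at crop (375,490)), so I close the grip.

Request:
step_arm(
  series=[
    [0, 0, 0, 0, 0, 0],
    [0, 0, 0, 0, 0, 0],
    [0, 0, 0, 0, 0, 0],
    [0, 0, 0, 0, 0, 0],
    [0, 0, 0, 0, 0, 0],
    [0, 0, 0, 0, 0, 0],
  ],
  hand=-1,
)

```text
time_s: 5.58
tcp_pos: [0.4374, 0.2485, 0.0159]
ee_rot: [-0.0, 1.0, -0.0, 0.0]
force: [0.4, 0.1, 1.6]
width: 0.0418
grip_force: 30.0
```

Request:
step_arm(
  series=[
    [0, 0, -0.15, 0, 0, 0],
    [0, 0, -0.19, 0, 0, 0],
    [0, 0, -0.19, 0, 0, 0],
    [0, 0, -0.19, 0, 0, 0],
    [0, 0, -0.19, 0, 0, 0],
    [0, 0, -0.19, 0, 0, 0],
  ],
)

```text
time_s: 6.08
tcp_pos: [0.4364, 0.2477, 0.2375]
ee_rot: [0.0, 1.0, -0.0, -0.0]
force: [0.4, 1.5, -1.2]
width: 0.0418
grip_force: 30.0
```

```bash
python3 - <<'E'
from m import *
from go import go
im=optics.grab_frame("top")
g=cv2.cvtColor(cv2.resize(im[150:220,220:290],None,fx=8,fy=8,interpolation=cv2.INTER_CUBIC),cv2.COLOR_RGB2GRAY)
g=cv2.GaussianBlur(g,(0,0),3)
for r0,r1 in((125,138),(140,158),(105,122)):
    c=cv2.HoughCircles(g,cv2.HOUGH_GRADIENT,1.5,10,param1=60,param2=20,minRadius=r0,maxRadius=r1)
    if c is not None:
        for u,v,r in c[0][:2]:
            uu,vv=(u+.5)/8-.5+220,(v+.5)/8-.5+150
            print("circ r_mm",round(r/8*1.6/486.7*1000,1),np.round([uu,vv],2),np.round(pix2world("top",uu,vv,.133),4))
go(.5685,-.035,.215,0)
save("top","jt",(215,140,295,220),8)
E
```

```text
circ r_mm 55.0 [253.97 183.41] [ 0.5653 -0.034   0.133 ]
circ r_mm 56.4 [255.28 187.16] [ 0.5527 -0.0381  0.133 ]
circ r_mm 62.4 [254.16 185.66] [ 0.5578 -0.0345  0.133 ]
circ r_mm 59.6 [254.72 182.09] [ 0.5696 -0.0367  0.133 ]
circ r_mm 49.7 [254.34 185.47] [ 0.5584 -0.0351  0.133 ]
circ r_mm 48.4 [254.72 181.53] [ 0.5715 -0.0367  0.133 ]
t 6.13 tcp [0.4405 0.2501 0.2444] yaw -0.0 down [ 0.011  0.007 -1.   ] q [-0.54  0.37 -0.04  1.87  0.02  0.89 -2.17] w 0.0415
shift total/0.2: [0.639 1.426 0.144]
turn rz total (tool z, down => negated): 31.41  deg -180.0
turn rz total (tool z, down => negated): -0.01  deg 0.0
turn rz total (tool z, down => negated): -31.42  deg 180.0
```

View pics/jt.png

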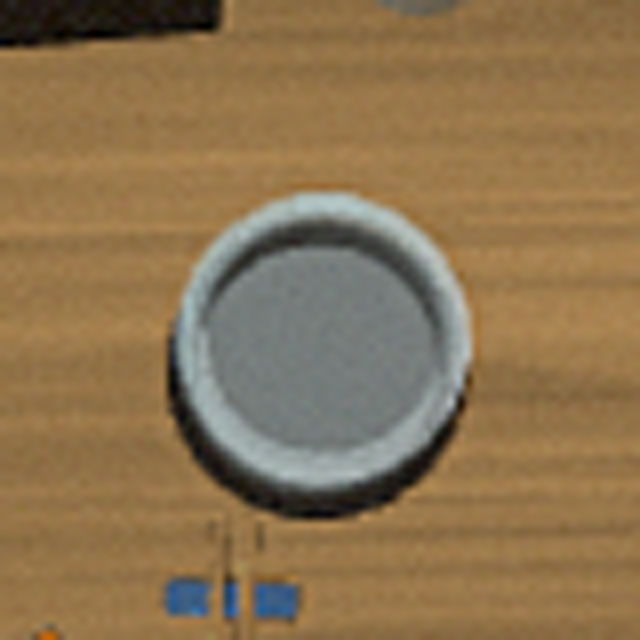

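Request:
step_arm(
  series=[
    [0.08, 0.179, 0, 0, 0, 0],
    [0.08, 0.179, 0, 0, 0, 0],
    [0.08, 0.179, 0, 0, 0, 0],
    [0.08, 0.179, 0, 0, 0, 0],
    [0.08, 0.179, 0, 0, 0, 0],
    [0.08, 0.179, 0, 0, 0, 0],
    [0.08, 0.179, 0, 0, 0, 0],
    [0.08, 0.179, 0, 0, 0, 0],
  ],
)

```text
time_s: 6.85
tcp_pos: [0.5646, -0.0403, 0.2344]
ee_rot: [-0.0, 1.0, -0.0, -0.001]
force: [0.6, 0.7, -1.7]
width: 0.0417
grip_force: 30.0
```

Request:
step_arm(
  series=[
    [0, 0, 0, 0, 0, 0],
    [0, 0, 0.15, 0, 0, 0],
    [0, 0, 0.15, 0, 0, 0],
    [0, 0, 0.13, 0, 0, 0],
    [0, 0, 0, 0, 0, 0],
  ],
)

```text
time_s: 7.27
tcp_pos: [0.5601, -0.038, 0.144]
ee_rot: [-0.0, 1.0, -0.0, -0.006]
force: [-1.8, -0.6, -0.3]
width: 0.042
grip_force: 30.0
```

```bash
python3 - <<'E'
from m import *
from go import go
go(.569,-.037,.055,0)
save("side","j2",(190,110,310,230),5)
E
```

```text
t 7.27 tcp [ 0.5601 -0.038   0.144 ] yaw -0.0 down [-0.011  0.    -1.   ] q [ 0.01  0.58  0.01  1.82 -0.01  0.75 -1.55] w 0.042
shift total/0.2: [ 0.049 -0.005  0.445]
turn rz total (tool z, down => negated): 31.41  deg -180.0
turn rz total (tool z, down => negated): -0.0  deg 0.0
turn rz total (tool z, down => negated): -31.42  deg 180.0
```

View pics/j2.png

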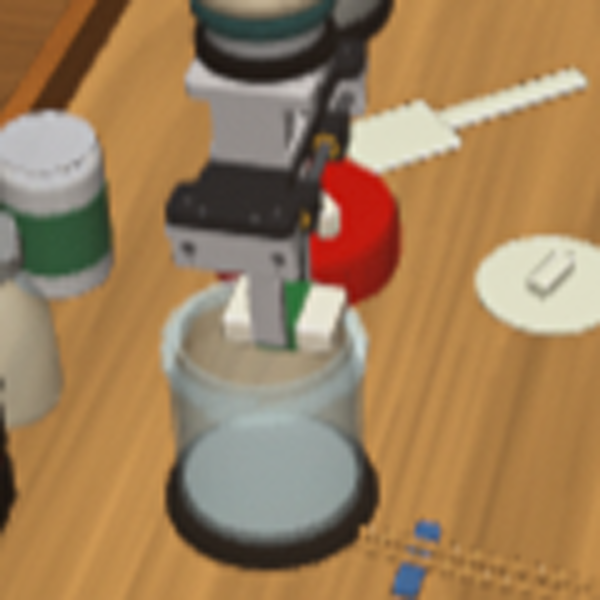

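The block sits a little toward -x of the mouth's centre: it spans crop columns 225–347 and the mouth spans 180–352. I shift +x by 11 mm, lower it in and release.

Request:
step_arm(
  series=[
    [0.055, -0.004, 0, 0, 0, 0],
    [0, 0, 0, 0, 0, 0],
    [0, 0, 0.1, 0, 0, 0],
    [0, 0, 0.1, 0, 0, 0],
    [0, 0, 0.1, 0, 0, 0],
    [0, 0, 0.1, 0, 0, 0],
    [0, 0, 0.06, 0, 0, 0],
    [0, 0, 0, 0, 0, 0],
  ],
)

```text
time_s: 7.98
tcp_pos: [0.5746, -0.0373, 0.0562]
ee_rot: [-0.0, 1.0, 0.0, -0.002]
force: [-0.2, 0.6, -0.9]
width: 0.0416
grip_force: 30.0
```

Request:
step_arm(
  series=[
    [0, 0, 0, 0, 0, 0],
    [0, 0, 0, 0, 0, 0],
    [0, 0, 0, 0, 0, 0],
    [0, 0, 0, 0, 0, 0],
  ],
  hand=0.1,
)

```text
time_s: 8.32
tcp_pos: [0.577, -0.0376, 0.0588]
ee_rot: [0.0, 1.0, -0.0, 0.001]
force: [0.2, -0.3, 0.9]
width: 0.052
grip_force: 0.0
```

Request:
step_arm(
  series=[
    [0, 0, -0.13, 0, 0, 0],
    [0, 0, -0.16, 0, 0, 0],
    [0, 0, -0.19, 0, 0, 0],
    [0, 0, -0.19, 0, 0, 0],
    [0, 0, -0.19, 0, 0, 0],
    [0, 0, -0.1, 0, 0, 0],
    [0, 0, 0, 0, 0, 0],
  ],
)

```text
time_s: 8.9
tcp_pos: [0.5794, -0.0377, 0.2557]
ee_rot: [0.0, 1.0, -0.0, 0.006]
force: [0.5, 0.1, 0.4]
width: 0.052
grip_force: 0.0
```

```bash
python3 - <<'E'
from blk import *
from go import go
blocks()
go(.562,.336,.247,-22)
E
```

```text
top 182 [0.5617 0.338 ] yaw 157.6 0.36
side 394 [0.563  0.3348] yaw 157.8 0.33
t 9.0 tcp [ 0.5762 -0.0375  0.2506] yaw -0.0 down [ 0.002 -0.    -1.   ] q [ 0.01  0.47  0.02  1.67 -0.01  0.99 -1.55] w 0.0515
shift total/0.2: [-0.072 -1.868  0.018]
turn rz total (tool z, down => negated): 3.84  deg -22.0
turn rz total (tool z, down => negated): -27.58  deg 158.0
```

Request:
step_arm(
  series=[
    [-0.007, -0.187, 0, 0, 0, 0],
    [-0.007, -0.187, 0, 0, 0, 0],
    [-0.007, -0.187, 0, 0, 0, 0],
    [-0.007, -0.187, 0, 0, 0, 0],
    [-0.007, -0.187, 0, 0, 0, 0],
    [-0.007, -0.187, 0, 0, 0, 0],
    [-0.007, -0.187, 0, 0, 0, 0],
    [-0.007, -0.187, 0, 0, 0, 0],
  ],
  hand=0.6,
)

```text
time_s: 9.67
tcp_pos: [0.5633, 0.2629, 0.2474]
ee_rot: [0.001, 1.0, -0.0, -0.002]
force: [0.9, 0.3, -0.0]
width: 0.0747
grip_force: 0.0
```

Request:
step_arm(
  series=[
    [-0.007, -0.187, 0, 0, 0, 0],
    [-0.007, -0.187, 0, 0, 0, 0],
    [0, 0, 0.15, 0, 0, 0.915],
    [0, 0, 0.18, 0, 0, 0.915],
    [0, 0, 0.18, 0, 0, 0.915],
    [0, 0, 0.18, 0, 0, 0.915],
    [0, 0, 0.1, 0, 0, 0],
    [0, 0, 0, 0, 0, 0],
  ],
)

```text
time_s: 10.33
tcp_pos: [0.5569, 0.3336, 0.0843]
ee_rot: [0.005, 0.983, -0.182, -0.005]
force: [-1.0, 0.2, -0.7]
width: 0.0751
grip_force: 0.0
```

```bash
python3 - <<'E'
from blk import *
from go import go
go(.5615,.337,.0145,-21)
save("side","g2",(170,240,290,330),6)
E
```

```text
t 10.33 tcp [0.5569 0.3336 0.0843] yaw -21.0 down [-0.011 -0.008 -1.   ] q [-0.62  0.77  0.07  1.61 -0.07  0.77 -2.46] w 0.0751
shift total/0.2: [ 0.018 -0.028  0.349]
turn rz total (tool z, down => negated): 31.42  deg -180.0
turn rz total (tool z, down => negated): 0.01  deg -0.0
turn rz total (tool z, down => negated): -31.41  deg 180.0
```

View pics/g2.png

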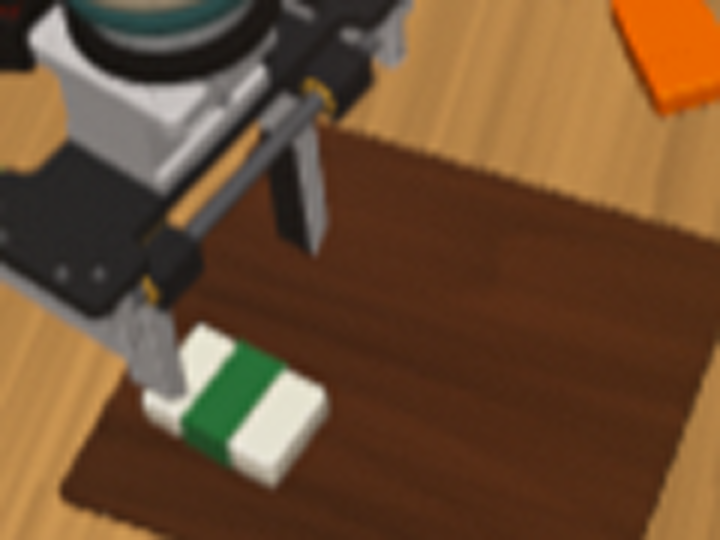

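The block lies ahead of and below the open fingers, with its axis matching the tool, so I descend and grip.

Request:
step_arm(
  series=[
    [0.003, -0.003, 0.13, 0, 0, 0],
    [0, 0, 0.13, 0, 0, 0],
    [0, 0, 0.08, 0, 0, 0],
    [0, 0, 0.04, 0, 0, 0],
    [0, 0, 0, 0, 0, 0],
    [0, 0, 0, 0, 0, 0],
  ],
)

```text
time_s: 10.88
tcp_pos: [0.5637, 0.3372, 0.0166]
ee_rot: [-0.001, 0.983, -0.182, 0.001]
force: [-0.8, -0.4, 0.0]
width: 0.075
grip_force: 0.0
```

Request:
step_arm(
  series=[
    [0, 0, 0, 0, 0, 0],
    [0, 0, 0, 0, 0, 0],
    [0, 0, 0, 0, 0, 0],
    [0, 0, 0, 0, 0, 0],
    [0, 0, 0, 0, 0, 0],
    [0, 0, 0, 0, 0, 0],
  ],
  hand=-1,
)

```text
time_s: 11.38
tcp_pos: [0.563, 0.3369, 0.0159]
ee_rot: [-0.0, 0.983, -0.182, 0.0]
force: [-0.4, 0.0, 1.3]
width: 0.0418
grip_force: 29.4
```

Request:
step_arm(
  series=[
    [0, 0, -0.15, 0, 0, 0],
    [0, 0, -0.19, 0, 0, 0],
    [0, 0, -0.19, 0, 0, 0],
    [0, 0, -0.19, 0, 0, 0],
    [0, 0, -0.19, 0, 0, 0],
    [0, 0, -0.19, 0, 0, 0],
    [0, 0, 0, 0, 0, 0],
    [0, 0, 0, 0, 0, 0],
  ],
)

```text
time_s: 12.05
tcp_pos: [0.5641, 0.3376, 0.2383]
ee_rot: [-0.002, 0.983, -0.182, 0.002]
force: [0.0, -0.3, 0.5]
width: 0.0422
grip_force: 29.4
```

```bash
python3 - <<'E'
from blk import *
from go import go
go(.569,-.037,.235,-21)
# where is the held block relative to the tcp? green/white fit with lifted model
o=bot.get_obs();p=o["tcp_pos"]
save("side","h2",(170,150,310,270),5)
E
```

```text
t 12.05 tcp [0.5641 0.3376 0.2383] yaw -21.0 down [ 0.005  0.003 -1.   ] q [-0.63  0.61  0.09  1.46 -0.06  1.07 -2.47] w 0.0422
shift total/0.2: [0.693 1.74  0.011]
turn rz total (tool z, down => negated): 31.42  deg -180.0
turn rz total (tool z, down => negated): 0.0  deg -0.0
turn rz total (tool z, down => negated): -31.41  deg 180.0
```

View pics/h2.png

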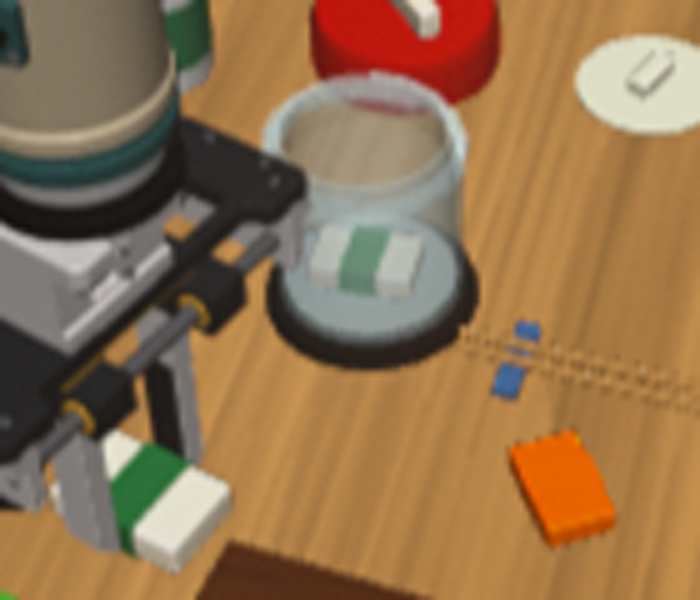

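Block A lies flat on the jar floor at crop (365,260) and block B is held. I carry it to the jar and lower it.

Request:
step_arm(
  series=[
    [0.0728, 0.174, 0, 0, 0, 0],
    [0.0728, 0.174, 0, 0, 0, 0],
    [0.0728, 0.174, 0, 0, 0, 0],
    [0.0728, 0.174, 0, 0, 0, 0],
    [0.0728, 0.174, 0, 0, 0, 0],
    [0.0728, 0.174, 0, 0, 0, 0],
    [0.0728, 0.174, 0, 0, 0, 0],
    [0.0728, 0.174, 0, 0, 0, 0],
  ],
)

```text
time_s: 12.77
tcp_pos: [0.5701, 0.0333, 0.2333]
ee_rot: [0.001, 0.983, -0.182, -0.002]
force: [0.4, -0.6, -0.3]
width: 0.0429
grip_force: 2.9
```

Request:
step_arm(
  series=[
    [0.0728, 0.174, 0, 0, 0, 0],
    [0.0728, 0.174, 0, 0, 0, 0],
    [0, 0, 0, 0, 0, 0],
    [0, 0, 0.15, 0, 0, 0],
    [0, 0, 0.15, 0, 0, 0],
    [0, 0, 0.1, 0, 0, 0],
    [0, 0, 0, 0, 0, 0],
    [0, 0, 0, 0, 0, 0],
  ],
)

```text
time_s: 13.43
tcp_pos: [0.5723, -0.04, 0.1535]
ee_rot: [0.0, 0.983, -0.182, -0.003]
force: [-0.4, -0.3, 0.2]
width: 0.0422
grip_force: 29.4
```

```bash
python3 - <<'E'
from blk import *
from go import go
go(.5755,-.0395,.055,-21)
save("side","j3",(190,110,310,230),5)
E
```

```text
t 13.43 tcp [ 0.5723 -0.04    0.1535] yaw -21.0 down [-0.005  0.    -1.   ] q [-0.04  0.59  0.1   1.79 -0.08  0.78 -1.84] w 0.0422
shift total/0.2: [ 0.016 -0.009  0.492]
turn rz total (tool z, down => negated): 31.42  deg -180.0
turn rz total (tool z, down => negated): 0.0  deg -0.0
turn rz total (tool z, down => negated): -31.41  deg 180.0
```

View pics/j3.png

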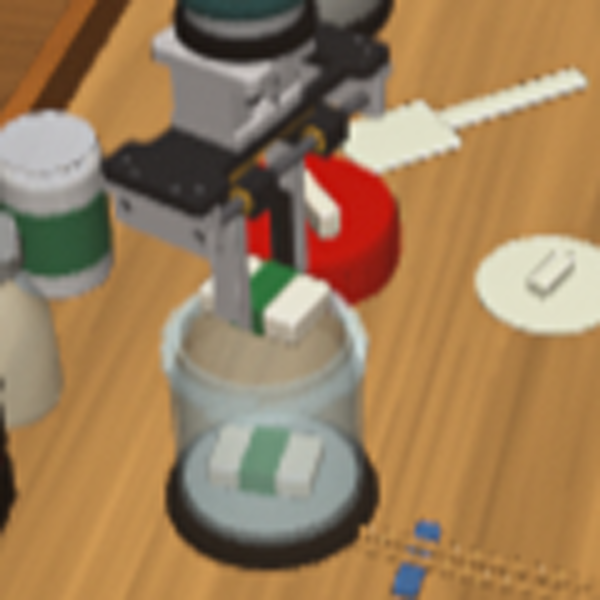

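The block is centred over the mouth (columns 205–330) and the grip slack has passed without loss. I lower, release and rise.

Request:
step_arm(
  series=[
    [0, 0, 0.12, 0, 0, 0],
    [0, 0, 0.12, 0, 0, 0],
    [0, 0, 0.12, 0, 0, 0],
    [0, 0, 0.1, 0, 0, 0],
    [0, 0, 0.03, 0, 0, 0],
    [0, 0, 0, 0, 0, 0],
    [0, 0, 0, 0, 0, 0],
  ],
)

```text
time_s: 14.07
tcp_pos: [0.5753, -0.0403, 0.0587]
ee_rot: [-0.0, 0.983, -0.182, 0.001]
force: [-0.2, -0.6, -0.4]
width: 0.0422
grip_force: 29.4
```

Request:
step_arm(
  series=[
    [0, 0, 0, 0, 0, 0],
    [0, 0, 0, 0, 0, 0],
    [0, 0, 0, 0, 0, 0],
    [0, 0, 0, 0, 0, 0],
  ],
  hand=0.1,
)

```text
time_s: 14.4
tcp_pos: [0.5748, -0.0403, 0.0584]
ee_rot: [-0.0, 0.983, -0.182, 0.001]
force: [0.5, 0.4, 0.5]
width: 0.0516
grip_force: 0.0
```

Request:
step_arm(
  series=[
    [0, 0, -0.13, 0, 0, 0],
    [0, 0, -0.16, 0, 0, 0],
    [0, 0, -0.19, 0, 0, 0],
    [0, 0, -0.19, 0, 0, 0],
    [0, 0, -0.19, 0, 0, 0],
    [0, 0, -0.1, 0, 0, 0],
    [0, 0, 0, 0, 0, 0],
  ],
)

```text
time_s: 14.98
tcp_pos: [0.5775, -0.0406, 0.2552]
ee_rot: [-0.001, 0.983, -0.182, 0.005]
force: [0.1, 0.7, -0.3]
width: 0.0515
grip_force: 0.0
```

```bash
python3 - <<'E'
from bar import *
from go import go
for c in("top","side"):
    for q,mod,z in(("inner_knob","inner",.01),("cap_bar","cap",.03)):
        for cc,cf,x,r in find(mod,q,z,(c,)):
            v,f=fit(mod,[(c,r)],x); print(mod,c,round(cf,2),np.round(v,4),round(f,2))
    im=optics.grab_frame(c)
    u,v=w2p(c,[.433,-.272,.018]).astype(int); a=cv2.resize(im[v-24:v+24,u-24:u+24],None,fx=8,fy=8,interpolation=cv2.INTER_CUBIC); print(c,u,v)
    globals()[c]=a
cv2.imwrite("pics/lid.png",np.hstack([top,side])[:,:,::-1])
go(.433,-.272,.2,-21)
E
```

```text
inner top 0.67 [ 0.4328 -0.2707] 0.04
cap top 0.62 [ 0.6109 -0.2772] 0.08
top 321 222
inner side 0.82 [ 0.4334 -0.2733] 0.08
cap side 0.83 [ 0.6138 -0.2883] 0.21
side 299 164
t 15.48 tcp [ 0.5738 -0.0402  0.2486] yaw -21.0 down [-0.002 -0.    -1.   ] q [-0.05  0.48  0.11  1.68 -0.06  0.99 -1.86] w 0.0521
shift total/0.2: [-0.242  1.334  0.244]
turn rz total (tool z, down => negated): 31.42  deg -180.0
turn rz total (tool z, down => negated): 0.0  deg -0.0
turn rz total (tool z, down => negated): -31.41  deg 180.0
```

View pics/lid.png

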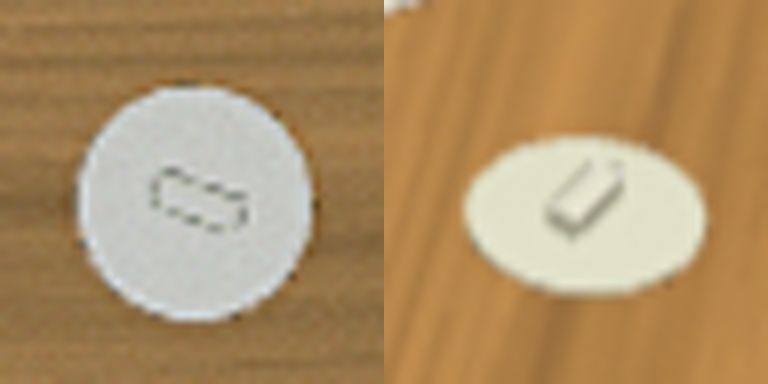

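The lid bar in the top crop runs from (152,188) to (248,212), which is a world yaw of about 70°. The lid centre is at (0.433,-0.272). I move over it, turn and descend.

Request:
step_arm(
  series=[
    [-0.035, 0.191, 0, 0, 0, 0],
    [-0.035, 0.191, 0, 0, 0, 0],
    [-0.035, 0.191, 0, 0, 0, 0],
    [-0.035, 0.191, 0, 0, 0, 0],
    [-0.035, 0.191, 0, 0, 0, 0],
    [-0.035, 0.191, 0, 0, 0, 0],
    [-0.034, 0.19, 0, 0, 0, 0],
    [0, 0, 0, 0, 0, 0],
  ],
  hand=-0.1,
)

```text
time_s: 16.15
tcp_pos: [0.4273, -0.2803, 0.2496]
ee_rot: [0.003, 0.982, -0.188, -0.001]
force: [-0.1, -1.4, 0.2]
width: 0.0422
grip_force: 0.0
```

Request:
step_arm(
  series=[
    [0, 0, 0.058, 0, 0, -0.993],
    [0, 0, 0.058, 0, 0, -0.993],
    [0, 0, 0.058, 0, 0, -0.993],
    [0, 0, 0.058, 0, 0, -0.993],
    [0, 0, 0.058, 0, 0, -0.993],
    [0, 0, 0.058, 0, 0, -0.993],
    [0, 0, 0.058, 0, 0, -0.993],
    [0, 0, 0.058, 0, 0, -0.993],
  ],
)

```text
time_s: 16.82
tcp_pos: [0.433, -0.272, 0.1559]
ee_rot: [-0.0, 0.977, 0.215, -0.0]
force: [0.0, 0.5, 0.3]
width: 0.0423
grip_force: 0.0
```

Request:
step_arm(
  series=[
    [0, 0, 0.058, 0, 0, -0.993],
    [0, 0, 0.058, 0, 0, -0.993],
    [0, 0, 0.058, 0, 0, -0.993],
    [0, 0, 0.058, 0, 0, -0.993],
    [0, 0, 0.058, 0, 0, -0.993],
    [0, 0, 0.058, 0, 0, -0.993],
    [0, 0, 0.05, 0, 0, -0.993],
    [0, 0, 0, 0, 0, -0.993],
  ],
)

```text
time_s: 17.48
tcp_pos: [0.4319, -0.2715, 0.0751]
ee_rot: [-0.002, 0.818, 0.576, -0.001]
force: [0.2, 0.3, 0.5]
width: 0.0423
grip_force: 0.0
```

Request:
step_arm(
  series=[
    [0, 0, 0, 0, 0, 0],
    [0, 0, 0, 0, 0, 0],
  ],
)

```text
time_s: 17.65
tcp_pos: [0.433, -0.2722, 0.0768]
ee_rot: [-0.0, 0.82, 0.573, 0.0]
force: [0.5, -0.2, 0.8]
width: 0.0423
grip_force: 0.0
```

```bash
python3 - <<'E'
from bar import *
from go import go
go(.433,-.272,.014,70)
save("side","lid2",(255,115,345,190),7)
E
```

```text
t 17.65 tcp [ 0.433  -0.2722  0.0768] yaw 69.9 down [-0.     0.001 -1.   ] q [ 0.68  0.64 -0.25  2.01  0.3   0.53 -0.14] w 0.0423
shift total/0.2: [ 0.001 -0.     0.314]
turn rz total (tool z, down => negated): 31.39  deg -179.9
turn rz total (tool z, down => negated): -0.02  deg 0.1
turn rz total (tool z, down => negated): -31.44  deg 180.1
```

View pics/lid2.png

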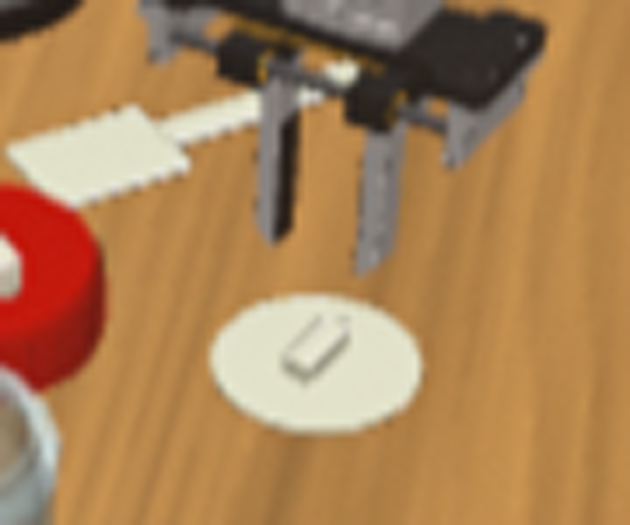

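The fingers are above the lid and line up across the bar, so I descend, grip and lift a little.

Request:
step_arm(
  series=[
    [0, 0, 0.12, 0, 0, 0],
    [0, 0, 0.1, 0, 0, 0],
    [0, 0, 0.06, 0, 0, 0],
    [0, 0, 0.028, 0, 0, 0],
    [0, 0, 0, 0, 0, 0],
    [0, 0, 0, 0, 0, 0],
  ],
)

```text
time_s: 18.2
tcp_pos: [0.4333, -0.2723, 0.0159]
ee_rot: [0.0, 0.819, 0.574, 0.0]
force: [0.4, -0.4, -0.5]
width: 0.0419
grip_force: 0.0
```

Request:
step_arm(
  series=[
    [0, 0, 0, 0, 0, 0],
    [0, 0, 0, 0, 0, 0],
    [0, 0, 0, 0, 0, 0],
    [0, 0, 0, 0, 0, 0],
    [0, 0, 0, 0, 0, 0],
    [0, 0, 0, 0, 0, 0],
  ],
  hand=-1,
)

```text
time_s: 18.7
tcp_pos: [0.4329, -0.2724, 0.0159]
ee_rot: [0.0, 0.819, 0.574, -0.0]
force: [-1.2, 0.2, 4.9]
width: 0.0157
grip_force: 29.9
```

Request:
step_arm(
  series=[
    [0, 0, -0.1, 0, 0, 0],
    [0, 0, -0.15, 0, 0, 0],
    [0, 0, -0.19, 0, 0, 0],
    [0, 0, -0.19, 0, 0, 0],
    [0, 0, -0.19, 0, 0, 0],
    [0, 0, -0.08, 0, 0, 0],
    [0, 0, 0, 0, 0, 0],
    [0, 0, 0, 0, 0, 0],
  ],
)

```text
time_s: 19.37
tcp_pos: [0.4329, -0.2726, 0.1959]
ee_rot: [0.001, 0.819, 0.574, 0.0]
force: [-0.2, -0.0, -1.6]
width: 0.0154
grip_force: 29.8
```

```bash
python3 - <<'E'
from m import *
from go import go
go(.569,-.0375,.195,70)
o=bot.get_obs(); p=np.array(o["tcp_pos"])
# held lid: fit disc at height (lid underside ~ tcp - .0135)
for c in("top","side"):
    optics.grab_frame(c)
    for d in optics.trace(c,"inner_knob"):
        if d["conf"]<.3: continue
        zz=p[2]-.0135; MOD["inner"]=np.r_[ring(.0525,zz+.008),ring(.0525,zz+.011),ring(.042,zz)]
        v,f=fit("inner",[(c,d["region"].astype(np.float32))],p[:2]); print(c,d["conf"],np.round(v,4),round(f,2))
save("side","lid3",(255,95,345,170),7)
E
```

```text
t 19.37 tcp [ 0.4329 -0.2726  0.1959] yaw 70.0 down [ 0.001 -0.001 -1.   ] q [ 0.75  0.46 -0.34  1.9   0.21  0.81 -0.05] w 0.0154
shift total/0.2: [1.337 0.238 0.004]
turn rz total (tool z, down => negated): 31.42  deg -180.0
turn rz total (tool z, down => negated): 0.0  deg -0.0
turn rz total (tool z, down => negated): -31.41  deg 180.0
top 0.79 [ 0.4419 -0.2496] 1.75
side 0.96 [ 0.4305 -0.2687] 0.36
side 0.58 [ 1.3776 -1.3624] 1.0
```

View pics/lid3.png

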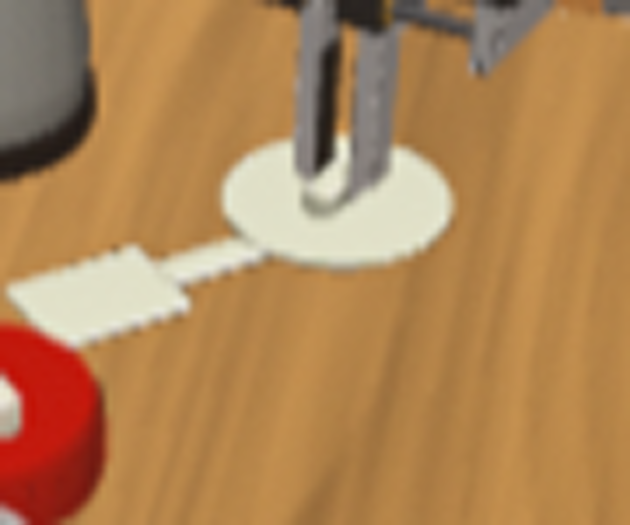

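The lid is held level and centred in the fingers. I carry it over the jar and lower it gently, watching the force.

Request:
step_arm(
  series=[
    [0.191, 0.034, 0, 0, 0, 0],
    [0.191, 0.034, 0, 0, 0, 0],
    [0.191, 0.034, 0, 0, 0, 0],
    [0.191, 0.034, 0, 0, 0, 0],
    [0.191, 0.034, 0, 0, 0, 0],
    [0.191, 0.034, 0, 0, 0, 0],
    [0.191, 0.034, 0, 0, 0, 0],
    [0, 0, 0, 0, 0, 0],
  ],
)

```text
time_s: 20.28
tcp_pos: [0.5723, -0.0265, 0.1947]
ee_rot: [-0.002, 0.816, 0.579, 0.003]
force: [1.1, 0.6, -1.2]
width: 0.0155
grip_force: 29.8
```

Request:
step_arm(
  series=[
    [0, 0, 0, 0, 0, 0],
    [0, 0, 0.08, 0, 0, 0],
    [0, 0, 0.06, 0, 0, 0],
    [0, 0, 0.04, 0, 0, 0],
    [0, 0, 0, 0, 0, 0],
    [0, 0, 0, 0, 0, 0],
  ],
)

```text
time_s: 20.78
tcp_pos: [0.5682, -0.0382, 0.1589]
ee_rot: [-0.0, 0.819, 0.573, -0.001]
force: [0.5, 0.1, -1.2]
width: 0.0157
grip_force: 29.8
```

Request:
step_arm(
  series=[
    [0, 0, 0.03, 0, 0, 0],
    [0, 0, 0.02, 0, 0, 0],
    [0, 0, 0, 0, 0, 0],
    [0, 0, 0, 0, 0, 0],
  ],
)

```text
time_s: 21.12
tcp_pos: [0.5688, -0.0372, 0.1495]
ee_rot: [-0.0, 0.819, 0.574, -0.0]
force: [-0.5, -0.8, -0.9]
width: 0.0154
grip_force: 29.8
```

```bash
python3 - <<'E'
from m import *
from go import go
go(.569,-.0375,.143,70)
p=np.array(bot.get_obs()["tcp_pos"]);zz=p[2]-.0159
MOD["inner"]=np.r_[ring(.0525,zz+.008),ring(.0525,zz+.011)]
for c in("top","side"):
    optics.grab_frame(c)
    for d in optics.trace(c,"inner_knob")[:1]:
        v,f=fit("inner",[(c,d["region"].astype(np.float32))],p[:2]); print(c,d["conf"],np.round(v,4),round(f,2),np.round(d["bbox"],1))
E
```

```text
t 21.12 tcp [ 0.5688 -0.0372  0.1495] yaw 70.0 down [-0. -0. -1.] q [ 0.22  0.6  -0.32  1.8   0.25  0.79 -0.57] w 0.0154
shift total/0.2: [-0.001  0.001  0.032]
turn rz total (tool z, down => negated): 31.42  deg -180.0
turn rz total (tool z, down => negated): 0.01  deg -0.0
turn rz total (tool z, down => negated): -31.41  deg 180.0
top 0.42 [ 0.5707 -0.0282] 13.6 [242.2 182.8   5.1  11.8]
side 0.79 [ 0.571  -0.0375] 0.21 [243.1 175.2  38.5  19.1]
```

Request:
step_arm(
  series=[
    [0, 0, 0.012, 0, 0, 0],
    [0, 0, 0, 0, 0, 0],
    [0, 0, 0, 0, 0, 0],
  ],
)

```text
time_s: 21.57
tcp_pos: [0.5688, -0.0372, 0.147]
ee_rot: [-0.0, 0.819, 0.574, -0.0]
force: [0.1, -1.4, -1.6]
width: 0.0162
grip_force: 29.8
```

Request:
step_arm(
  series=[
    [0, 0, 0.01, 0, 0, 0],
    [0, 0, 0, 0, 0, 0],
    [0, 0, 0, 0, 0, 0],
  ],
)

```text
time_s: 21.82
tcp_pos: [0.569, -0.0372, 0.145]
ee_rot: [0.0, 0.819, 0.574, 0.0]
force: [-0.0, 0.5, -2.0]
width: 0.0157
grip_force: 29.8
```

Request:
step_arm(
  series=[
    [0, 0, 0.008, 0, 0, 0],
    [0, 0, 0, 0, 0, 0],
    [0, 0, 0, 0, 0, 0],
  ],
)

```text
time_s: 22.07
tcp_pos: [0.569, -0.0372, 0.1434]
ee_rot: [0.0, 0.819, 0.574, 0.0]
force: [-0.0, -0.0, -1.8]
width: 0.0154
grip_force: 29.8
```

Request:
step_arm(
  series=[
    [0, 0, 0.005, 0, 0, 0],
    [0, 0, 0, 0, 0, 0],
    [0, 0, 0, 0, 0, 0],
  ],
)

```text
time_s: 22.32
tcp_pos: [0.5691, -0.0372, 0.1429]
ee_rot: [0.0, 0.819, 0.574, 0.0]
force: [-0.7, -1.0, 3.3]
width: 0.0152
grip_force: 29.8
```

Request:
step_arm(
  series=[
    [0, 0, 0.005, 0, 0, 0],
    [0, 0, 0, 0, 0, 0],
    [0, 0, 0, 0, 0, 0],
  ],
)

```text
time_s: 22.57
tcp_pos: [0.5691, -0.0372, 0.1429]
ee_rot: [0.0, 0.819, 0.574, 0.0]
force: [-3.4, -0.6, 11.8]
width: 0.0157
grip_force: 29.9
```

The lid is seated: the TCP stopped at 0.1429, the height expected for a seated lid, with the load rising. I release, rise, check it and relocate the cap.

Request:
step_arm(
  series=[
    [0, 0, 0, 0, 0, 0],
    [0, 0, 0, 0, 0, 0],
    [0, 0, 0, 0, 0, 0],
    [0, 0, 0, 0, 0, 0],
  ],
  hand=-0.1,
)

```text
time_s: 22.9
tcp_pos: [0.5687, -0.0371, 0.1412]
ee_rot: [-0.0, 0.819, 0.574, -0.0]
force: [-0.1, 0.1, -0.5]
width: 0.0388
grip_force: 0.0
```

Request:
step_arm(
  series=[
    [0, 0, -0.06, 0, 0, 0],
    [0, 0, -0.1, 0, 0, 0],
    [0, 0, -0.15, 0, 0, 0],
    [0, 0, -0.15, 0, 0, 0],
    [0, 0, -0.07, 0, 0, 0],
    [-0.1, 0.17, 0, 0, 0, 0],
    [0, 0, 0, 0, 0, 0],
    [0, 0, 0, 0, 0, 0],
  ],
)

```text
time_s: 23.57
tcp_pos: [0.5946, -0.0698, 0.247]
ee_rot: [0.0, 0.82, 0.572, -0.0]
force: [-0.4, -0.3, -0.6]
width: 0.0424
grip_force: 0.0
```

```bash
cat > capbar.py <<'E'
from m import *
def capfind(z0=0.,near=(.611,-.277),show=True):
    """cap foot at height z0: disc centre by red mask, bar yaw by cream pixels on it"""
    res=[]
    for c in("top","side"):
        im=optics.grab_frame(c); hsv=cv2.cvtColor(im,cv2.COLOR_RGB2HSV)
        u,v=w2p(c,[*near,z0+.04]); a=np.zeros((384,512),np.uint8); cv2.circle(a,(int(u),int(v)),38,1,-1)
        red=(((hsv[...,0]<6)|(hsv[...,0]>174))&(hsv[...,1]>150)&(a>0)).astype(np.uint8)
        n,l,st,ce=cv2.connectedComponentsWithStats(red); i=1+np.argmax(st[1:,4]); red=(l==i).astype(np.uint8)
        hull=cv2.convexHull(np.argwhere(red)[:,::-1].astype(np.int32)); m=np.zeros_like(red);cv2.fillConvexPoly(m,hull,1)
        MOD["k"]=MOD["cap"]+[0,0,z0]
        v,f=fit("k",[(c,m.astype(np.float32))],near)
        b=(m>0)&(im[...,1]>110)&(hsv[...,1]<110)
        P=np.array([pix2world(c,q[1],q[0],z0+.06)[:2] for q in np.argwhere(b)]); e=np.linalg.eigh(np.cov(P.T))
        print(c,"cap",np.round(v,4),round(f,2),"bar",np.round(P.mean(0),4),"yaw",round(np.degrees(np.arctan2(e[1][1,1],e[1][0,1]))%180,1),"LxW",np.round(np.sqrt(12*e[0])[::-1],3),len(P))
E
python3 - <<'E'
from capbar import *
from go import go
capfind()
MOD["inner"]=np.r_[ring(.0525,.135),ring(.0525,.138)]
for c in("top","side"):
    optics.grab_frame(c)
    for d in optics.trace(c,"inner_knob")[:1]:
        v,f=fit("inner",[(c,d["region"].astype(np.float32))],(.569,-.037)); print(c,d["conf"],np.round(v,4),round(f,2))
go(.611,-.277,.2,137)
E
```

```text
top cap [ 0.6108 -0.2773] 0.05 bar [ 0.6109 -0.2779] yaw 130.4 LxW [0.088 0.015] 109
side cap [ 0.6133 -0.2863] 0.09 bar [ 0.6009 -0.2296] yaw 101.4 LxW [0.183 0.057] 163
top 0.84 [ 0.5672 -0.031 ] 1.53
side 0.96 [ 0.5732 -0.0381] 0.09
t 23.87 tcp [ 0.5936 -0.0667  0.2473] yaw 70.1 down [-0.001  0.    -1.   ] q [ 0.29  0.53 -0.35  1.61  0.2   1.04 -0.47] w 0.0423
shift total/0.2: [-0.959  0.44   0.236]
turn rz total (tool z, down => negated): 19.74  deg -113.1
turn rz total (tool z, down => negated): -11.67  deg 66.9
```

Request:
step_arm(
  series=[
    [-0.16, 0.073, 0, 0, 0, 0],
    [-0.16, 0.073, 0, 0, 0, 0],
    [-0.16, 0.074, 0, 0, 0, 0],
    [-0.16, 0.074, 0, 0, 0, 0],
    [-0.16, 0.074, 0, 0, 0, 0],
    [-0.16, 0.073, 0, 0, 0, 0],
    [0, 0, 0, 0, 0, 0],
    [0, 0, 0, 0, 0, 0],
  ],
)

```text
time_s: 24.53
tcp_pos: [0.6106, -0.2805, 0.2467]
ee_rot: [-0.0, 0.82, 0.572, -0.001]
force: [0.2, 1.3, -0.9]
width: 0.0422
grip_force: 0.0
```

Request:
step_arm(
  series=[
    [0, 0, 0.07, 0, 0, -0.956],
    [0, 0, 0.07, 0, 0, -0.956],
    [0, 0, 0.07, 0, 0, -0.956],
    [0, 0, 0.07, 0, 0, -0.956],
    [0, 0, 0.07, 0, 0, -0.956],
    [0, 0, 0.07, 0, 0, -0.956],
    [0, 0, 0.07, 0, 0, -0.956],
    [0, 0, 0.07, 0, 0, -0.956],
  ],
)

```text
time_s: 25.2
tcp_pos: [0.6119, -0.2751, 0.1353]
ee_rot: [-0.0, 0.542, 0.84, 0.001]
force: [-0.1, -0.0, -0.9]
width: 0.0423
grip_force: 0.0
```

Request:
step_arm(
  series=[
    [0, 0, 0.07, 0, 0, -0.956],
    [0, 0, 0.07, 0, 0, -0.956],
    [0, 0, 0.07, 0, 0, -0.956],
    [0, 0, 0, 0, 0, 0],
    [0, 0, 0, 0, 0, 0],
  ],
)

```text
time_s: 25.62
tcp_pos: [0.6113, -0.2759, 0.0932]
ee_rot: [-0.001, 0.42, 0.907, 0.001]
force: [-0.2, 0.9, 0.1]
width: 0.0425
grip_force: 0.0
```

```bash
python3 - <<'E'
from capbar import *
from go import go
go(.611,-.2775,.049,130.4)
capfind()
E
```

```text
t 25.62 tcp [ 0.6113 -0.2759  0.0932] yaw 130.3 down [-0.001  0.002 -1.   ] q [ 0.68  0.84 -0.54  1.54  0.51  0.91  0.67] w 0.0425
shift total/0.2: [-0.005 -0.006  0.221]
turn rz total (tool z, down => negated): 31.4  deg -179.9
turn rz total (tool z, down => negated): -0.02  deg 0.1
turn rz total (tool z, down => negated): -31.44  deg 180.1
top cap [ 0.604  -0.2688] 0.69 bar [ 0.5978 -0.2625] yaw 130.1 LxW [0.048 0.015] 61
side cap [ 0.6134 -0.2863] 0.09 bar [ 0.6009 -0.2296] yaw 101.4 LxW [0.183 0.057] 163
```

Request:
step_arm(
  series=[
    [-0.005, -0.006, 0.08, 0, 0, 0],
    [0, 0, 0.08, 0, 0, 0],
    [0, 0, 0.045, 0, 0, 0],
    [0, 0, 0.01, 0, 0, 0],
    [0, 0, 0, 0, 0, 0],
    [0, 0, 0, 0, 0, 0],
  ],
)

```text
time_s: 26.22
tcp_pos: [0.612, -0.2795, 0.0515]
ee_rot: [0.001, 0.42, 0.907, 0.0]
force: [0.7, 0.6, 0.1]
width: 0.0421
grip_force: 0.0
```

Request:
step_arm(
  series=[
    [0, 0, 0, 0, 0, 0],
    [0, 0, 0, 0, 0, 0],
    [0, 0, 0, 0, 0, 0],
    [0, 0, 0, 0, 0, 0],
    [0, 0, 0, 0, 0, 0],
    [0, 0, 0, 0, 0, 0],
  ],
  hand=-1,
)

```text
time_s: 26.72
tcp_pos: [0.6116, -0.2796, 0.0509]
ee_rot: [0.0, 0.42, 0.907, 0.0]
force: [0.1, -1.0, 1.5]
width: 0.0157
grip_force: 30.0
```

Request:
step_arm(
  series=[
    [0, 0, -0.06, 0, 0, 0],
    [0, 0, -0.1, 0, 0, 0],
    [0, 0, -0.15, 0, 0, 0],
    [0, 0, -0.17, 0, 0, 0],
    [0, 0, -0.17, 0, 0, 0],
    [0, 0, -0.12, 0, 0, 0],
    [0, 0, -0.05, 0, 0, 0],
    [0, 0, 0, 0, 0, 0],
  ],
)

```text
time_s: 27.38
tcp_pos: [0.6125, -0.28, 0.2175]
ee_rot: [0.002, 0.42, 0.907, 0.0]
force: [0.4, 0.1, -1.6]
width: 0.0158
grip_force: 30.0
```

```bash
python3 - <<'E'
from capbar import *
from go import go
go(.569,-.0372,.213,130)
capfind(.165)
MOD["inner"]=np.r_[ring(.0525,.135),ring(.0525,.138)]
for c in("top","side"):
    optics.grab_frame(c)
    for d in optics.trace(c,"inner_knob")[:1]:
        v,f=fit("inner",[(c,d["region"].astype(np.float32))],(.569,-.037)); print(c,d["conf"],np.round(v,4),round(f,2))
E
```

```text
t 27.38 tcp [ 0.6125 -0.28    0.2175] yaw 130.3 down [ 0.004 -0.002 -1.   ] q [ 0.72  0.71 -0.61  1.42  0.42  1.13  0.75] w 0.0158
shift total/0.2: [1.067 0.619 0.019]
turn rz total (tool z, down => negated): 31.47  deg -180.3
turn rz total (tool z, down => negated): 0.05  deg -0.3
turn rz total (tool z, down => negated): -31.37  deg 179.7
top cap [ 0.6064 -0.2739] 0.81 bar [ 0.5958 -0.2613] yaw 128.4 LxW [0.043 0.015] 66
side cap [ 0.6116 -0.2835] 0.06 bar [ 0.6018 -0.2713] yaw 118.3 LxW [0.083 0.032] 107
top 0.72 [ 0.5707 -0.0344] 0.04
side 0.56 [ 0.5714 -0.0388] 0.03
```

The lid is seated on the rim; both cameras fit a level disc at rim height, centred near (0.571,-0.037). I carry the cap over the neck.

Request:
step_arm(
  series=[
    [0.05, 0.03, -0.02, 0, 0, 0],
    [0.15, 0.088, -0.02, 0, 0, 0],
    [0.15, 0.088, -0.01, 0, 0, 0],
    [0.15, 0.088, 0, 0, 0, 0],
    [0.15, 0.088, 0, 0, 0, 0],
    [0.15, 0.088, 0, 0, 0, 0],
    [0.15, 0.088, 0, 0, 0, 0],
    [0.117, 0.062, 0, 0, 0, 0],
  ],
)

```text
time_s: 28.35
tcp_pos: [0.5664, -0.0321, 0.2246]
ee_rot: [-0.001, 0.419, 0.908, 0.001]
force: [0.6, 0.2, -1.4]
width: 0.0158
grip_force: 30.0
```

Request:
step_arm(
  series=[
    [0, 0, 0, 0, 0, 0],
    [0, 0, 0, 0, 0, 0],
    [0, 0, 0, 0, 0, 0],
    [0, 0, 0, 0, 0, 0],
    [0, 0, 0, 0, 0, 0],
  ],
)

```text
time_s: 28.77
tcp_pos: [0.5677, -0.0382, 0.2242]
ee_rot: [-0.0, 0.421, 0.907, -0.0]
force: [-0.6, 0.5, -2.2]
width: 0.0161
grip_force: 30.0
```

```bash
python3 - <<'E'
from capbar import *
from go import go
go(.570,-.037,.19,130)
z=bot.get_obs()["tcp_pos"][2]-.0509; print(z)
capfind(z,(.57,-.037))
E
```

```text
t 28.77 tcp [ 0.5677 -0.0382  0.2242] yaw 130.2 down [-0. -0. -1.] q [ 0.43  0.55 -0.64  1.71  0.38  1.    0.35] w 0.0161
shift total/0.2: [-0.003  0.013  0.171]
turn rz total (tool z, down => negated): 31.44  deg -180.2
turn rz total (tool z, down => negated): 0.03  deg -0.2
turn rz total (tool z, down => negated): -31.39  deg 179.8
0.1732909010980651
top cap [ 0.5524 -0.017 ] 2.24 bar [ 0.5453 -0.0116] yaw 137.8 LxW [0.024 0.015] 38
side cap [ 0.5682 -0.0415] 0.04 bar [ 0.5598 -0.03  ] yaw 113.6 LxW [0.092 0.039] 180
```

Request:
step_arm(
  series=[
    [-0.003, 0.013, 0.06, 0, 0, 0],
    [0, 0, 0.06, 0, 0, 0],
    [0, 0, 0.04, 0, 0, 0],
    [0, 0, 0.02, 0, 0, 0],
    [0, 0, 0, 0, 0, 0],
    [0, 0, 0, 0, 0, 0],
  ],
)

```text
time_s: 29.37
tcp_pos: [0.5701, -0.0354, 0.1882]
ee_rot: [-0.0, 0.42, 0.907, 0.0]
force: [-0.6, 0.3, -0.5]
width: 0.0159
grip_force: 30.0
```

Request:
step_arm(
  series=[
    [0, 0, 0.015, 0, 0, 0],
    [0, 0, 0, 0, 0, 0],
    [0, 0, 0, 0, 0, 0],
  ],
)

```text
time_s: 29.62
tcp_pos: [0.5702, -0.0355, 0.1857]
ee_rot: [0.0, 0.42, 0.907, 0.0]
force: [-0.1, -0.2, -2.1]
width: 0.0156
grip_force: 30.0
```

Request:
step_arm(
  series=[
    [0, 0, 0.01, 0, 0, 0],
    [0, 0, 0, 0, 0, 0],
    [0, 0, 0, 0, 0, 0],
  ],
)

```text
time_s: 29.87
tcp_pos: [0.5701, -0.0355, 0.1835]
ee_rot: [0.0, 0.42, 0.907, 0.0]
force: [0.3, 0.1, -1.9]
width: 0.0161
grip_force: 30.0
```

Request:
step_arm(
  series=[
    [0, 0, 0.01, 0, 0, 0],
    [0, 0, 0, 0, 0, 0],
    [0, 0, 0, 0, 0, 0],
  ],
)

```text
time_s: 30.12
tcp_pos: [0.5702, -0.0349, 0.1821]
ee_rot: [0.0, 0.42, 0.907, 0.0]
force: [-1.2, 1.9, 5.2]
width: 0.0158
grip_force: 30.0
```

Contact came 2 mm above the highest proper rest height, so the skirt is catching the thread off-centre. I lift slightly, shift about 4 mm in -y and try again.

Request:
step_arm(
  series=[
    [0, 0, -0.02, 0, 0, 0],
    [-0.0195, -0.008, 0, 0, 0, 0],
    [0, 0, 0, 0, 0, 0],
    [0, 0, 0.012, 0, 0, 0],
    [0, 0, 0, 0, 0, 0],
    [0, 0, 0, 0, 0, 0],
  ],
)

```text
time_s: 30.62
tcp_pos: [0.5712, -0.0396, 0.1826]
ee_rot: [-0.0, 0.42, 0.907, -0.0]
force: [0.1, -0.4, -1.4]
width: 0.0162
grip_force: 30.0
```

Request:
step_arm(
  series=[
    [0, 0, 0.008, 0, 0, 0],
    [0, 0, 0, 0, 0, 0],
    [0, 0, 0, 0, 0, 0],
  ],
)

```text
time_s: 30.87
tcp_pos: [0.5712, -0.0394, 0.1813]
ee_rot: [-0.0, 0.42, 0.907, -0.0]
force: [-0.6, -0.1, -1.1]
width: 0.0157
grip_force: 30.0
```

Request:
step_arm(
  series=[
    [0, 0, 0.008, 0, 0, 0],
    [0, 0, 0, 0, 0, 0],
    [0, 0, 0, 0, 0, 0],
  ],
)

```text
time_s: 31.12
tcp_pos: [0.5713, -0.0394, 0.1798]
ee_rot: [-0.0, 0.42, 0.907, -0.0]
force: [-0.3, 0.2, -1.0]
width: 0.0158
grip_force: 30.0
```

It clears now. I continue down in small steps.

Request:
step_arm(
  series=[
    [0, 0, 0.008, 0, 0, 0],
    [0, 0, 0, 0, 0, 0],
    [0, 0, 0, 0, 0, 0],
  ],
)

```text
time_s: 31.37
tcp_pos: [0.5713, -0.0395, 0.1782]
ee_rot: [-0.0, 0.42, 0.907, -0.0]
force: [0.1, 0.7, -1.7]
width: 0.0156
grip_force: 30.0
```

Request:
step_arm(
  series=[
    [0, 0, 0.008, 0, 0, 0],
    [0, 0, 0, 0, 0, 0],
    [0, 0, 0, 0, 0, 0],
  ],
)

```text
time_s: 31.62
tcp_pos: [0.5714, -0.0395, 0.1766]
ee_rot: [0.0, 0.42, 0.907, 0.0]
force: [-0.0, 0.5, -2.6]
width: 0.0157
grip_force: 30.0
```

Request:
step_arm(
  series=[
    [0, 0, 0.005, 0, 0, 0],
    [0, 0, 0, 0, 0, 0],
    [0, 0, 0, 0, 0, 0],
  ],
)

```text
time_s: 31.87
tcp_pos: [0.5714, -0.0394, 0.1757]
ee_rot: [0.0, 0.42, 0.907, 0.0]
force: [0.8, 0.0, -0.7]
width: 0.0158
grip_force: 30.0
```

Request:
step_arm(
  series=[
    [0, 0, 0.006, 0, 0, 0],
    [0, 0, 0, 0, 0, 0],
    [0, 0, 0, 0, 0, 0],
  ],
)

```text
time_s: 32.12
tcp_pos: [0.5715, -0.0395, 0.1745]
ee_rot: [0.0, 0.42, 0.907, 0.0]
force: [0.4, 0.0, -1.9]
width: 0.0157
grip_force: 30.0
```

Request:
step_arm(
  series=[
    [0, 0, 0.006, 0, 0, 0],
    [0, 0, 0, 0, 0, 0],
    [0, 0, 0, 0, 0, 0],
  ],
)

```text
time_s: 32.37
tcp_pos: [0.5715, -0.0394, 0.1733]
ee_rot: [0.0, 0.42, 0.907, 0.0]
force: [1.2, 0.2, -1.4]
width: 0.0157
grip_force: 30.0
```

Request:
step_arm(
  series=[
    [0, 0, 0.005, 0, 0, 0],
    [0, 0, 0, 0, 0, 0],
    [0, 0, 0, 0, 0, 0],
  ],
)

```text
time_s: 32.62
tcp_pos: [0.5717, -0.0398, 0.1728]
ee_rot: [0.001, 0.42, 0.907, -0.0]
force: [0.1, -1.0, 3.5]
width: 0.0156
grip_force: 30.0
```

Request:
step_arm(
  series=[
    [0, 0, 0.005, 0, 0, 0],
    [0, 0, 0, 0, 0, 0],
    [0, 0, 0, 0, 0, 0],
  ],
)

```text
time_s: 32.87
tcp_pos: [0.5717, -0.0399, 0.1726]
ee_rot: [0.001, 0.42, 0.907, -0.0]
force: [-1.8, -1.1, 10.4]
width: 0.0155
grip_force: 30.0
```

The cap rests at about 43 mm above the rim, the low end of the thread. I ease the pressure and turn anticlockwise, rising at the thread's pitch.

Request:
step_arm(
  series=[
    [0, 0, -0.004, 0, 0, 0],
    [0, 0, -0.002, 0, 0, -0.9],
    [0, 0, -0.002, 0, 0, -0.9],
    [0, 0, -0.002, 0, 0, -0.9],
    [0, 0, -0.002, 0, 0, -0.9],
    [0, 0, 0, 0, 0, 0],
  ],
)

```text
time_s: 33.37
tcp_pos: [0.5722, -0.0383, 0.1743]
ee_rot: [0.001, 0.25, 0.968, 0.001]
force: [0.2, 1.9, 5.1]
width: 0.016
grip_force: 30.0
```

Request:
step_arm(
  series=[
    [0, 0, -0.002, 0, 0, -0.9],
    [0, 0, -0.002, 0, 0, -0.9],
    [0, 0, -0.002, 0, 0, -0.9],
    [0, 0, -0.002, 0, 0, -0.9],
    [0, 0, 0, 0, 0, 0],
  ],
)

```text
time_s: 33.78
tcp_pos: [0.5725, -0.0381, 0.1759]
ee_rot: [0.001, 0.073, 0.997, 0.001]
force: [1.4, 2.2, 4.8]
width: 0.0158
grip_force: 30.0
```

It is riding up with a steady 5 N load after 41°. I continue.

Request:
step_arm(
  series=[
    [0, 0, -0.002, 0, 0, -0.9],
    [0, 0, -0.002, 0, 0, -0.9],
    [0, 0, -0.002, 0, 0, -0.9],
    [0, 0, -0.002, 0, 0, -0.9],
    [0, 0, 0, 0, 0, 0],
  ],
)

```text
time_s: 34.2
tcp_pos: [0.5726, -0.0377, 0.1776]
ee_rot: [0.001, -0.107, 0.994, 0.001]
force: [2.1, 2.8, 5.0]
width: 0.0156
grip_force: 30.0
```

Request:
step_arm(
  series=[
    [0, 0, -0.002, 0, 0, -0.9],
    [0, 0, -0.002, 0, 0, -0.9],
    [0, 0, -0.002, 0, 0, -0.9],
    [0, 0, 0, 0, 0, 0],
  ],
)

```text
time_s: 34.53
tcp_pos: [0.5721, -0.0377, 0.1787]
ee_rot: [0.001, -0.239, 0.971, 0.001]
force: [1.6, 3.0, 5.5]
width: 0.0159
grip_force: 30.0
```

Request:
step_arm(
  series=[
    [0, 0, -0.001, 0, 0, -0.9],
    [0, 0, 0, 0, 0, 0],
  ],
)

```text
time_s: 34.7
tcp_pos: [0.5722, -0.0375, 0.1791]
ee_rot: [0.001, -0.283, 0.959, 0.001]
force: [0.6, 3.5, 6.3]
width: 0.0159
grip_force: 30.0
```

Request:
step_arm(
  series=[
    [0, 0, -0.001, 0, 0, -0.9],
    [0, 0, 0, 0, 0, 0],
  ],
)

```text
time_s: 34.87
tcp_pos: [0.5717, -0.0382, 0.179]
ee_rot: [0.001, -0.326, 0.945, 0.001]
force: [0.1, 2.6, 5.3]
width: 0.0157
grip_force: 30.1
```

Request:
step_arm(
  series=[
    [0, 0, -0.001, 0, 0, -0.5],
    [0, 0, 0, 0, 0, 0],
  ],
)

```text
time_s: 35.03
tcp_pos: [0.5715, -0.0385, 0.1786]
ee_rot: [0.0, -0.348, 0.937, 0.001]
force: [0.5, 1.5, 1.6]
width: 0.0161
grip_force: 30.0
```

Request:
step_arm(
  series=[
    [0, 0, -0.001, 0, 0, -0.5],
    [0, 0, 0, 0, 0, 0],
  ],
)

```text
time_s: 35.2
tcp_pos: [0.5714, -0.0385, 0.1785]
ee_rot: [0.0, -0.372, 0.928, 0.001]
force: [1.2, 1.9, -0.1]
width: 0.0158
grip_force: 30.0
```

Request:
step_arm(
  series=[
    [0, 0, -0.001, 0, 0, -0.5],
    [0, 0, 0, 0, 0, 0],
  ],
)

```text
time_s: 35.37
tcp_pos: [0.5713, -0.0385, 0.1787]
ee_rot: [0.0, -0.395, 0.919, 0.001]
force: [2.4, 4.4, -1.3]
width: 0.0158
grip_force: 30.0
```

```bash
python3 -c "
from go import go
go(.571,-.038,.173,220)"
```

```text
t 35.37 tcp [ 0.5713 -0.0385  0.1787] yaw -133.5 down [-0.     0.002 -1.   ] q [ 0.63  0.76 -1.05  1.75  0.74  1.08  1.71] w 0.0158
shift total/0.2: [-0.001  0.003  0.028]
turn rz total (tool z, down => negated): 1.13  deg -6.5
turn rz total (tool z, down => negated): -30.29  deg 173.5
```

The load is gone (only the cap's weight is left), so the lugs have passed the thread starts. I lower it through the 7 mm drop.

Request:
step_arm(
  series=[
    [0, 0, 0.01, 0, 0, 0],
    [0, 0, 0, 0, 0, 0],
  ],
)

```text
time_s: 35.53
tcp_pos: [0.5712, -0.0387, 0.1766]
ee_rot: [0.0, -0.394, 0.919, 0.001]
force: [1.9, 5.3, -2.3]
width: 0.0156
grip_force: 30.0
```

Request:
step_arm(
  series=[
    [0, 0, 0.01, 0, 0, 0],
    [0, 0, 0, 0, 0, 0],
  ],
)

```text
time_s: 35.7
tcp_pos: [0.5714, -0.039, 0.175]
ee_rot: [0.0, -0.395, 0.919, 0.0]
force: [2.0, 4.6, -1.4]
width: 0.0153
grip_force: 30.0
```

Request:
step_arm(
  series=[
    [0, 0, 0.005, 0, 0, 0],
    [0, 0, 0, 0, 0, 0],
  ],
)

```text
time_s: 35.87
tcp_pos: [0.5717, -0.0389, 0.1746]
ee_rot: [0.001, -0.395, 0.919, 0.0]
force: [1.2, 5.2, 3.0]
width: 0.0159
grip_force: 30.0
```

Request:
step_arm(
  series=[
    [0, 0, 0.004, 0, 0, 0],
    [0, 0, 0, 0, 0, 0],
  ],
)

```text
time_s: 36.03
tcp_pos: [0.572, -0.0387, 0.1742]
ee_rot: [0.001, -0.395, 0.919, 0.0]
force: [1.0, 3.8, 5.9]
width: 0.0157
grip_force: 30.1
```

Request:
step_arm(
  series=[
    [0, 0, 0.001, 0, 0, 0.5],
    [0, 0, 0.001, 0, 0, 0.5],
    [0, 0, 0, 0, 0, 0],
  ],
)

```text
time_s: 36.28
tcp_pos: [0.5721, -0.0385, 0.1739]
ee_rot: [0.001, -0.348, 0.937, 0.0]
force: [1.6, 4.7, 4.9]
width: 0.0156
grip_force: 30.1
```

Request:
step_arm(
  series=[
    [0, 0, 0.002, 0, 0, 0.9],
    [0, 0, 0.002, 0, 0, 0.9],
    [0, 0, 0, 0, 0, 0],
  ],
)

```text
time_s: 36.53
tcp_pos: [0.5719, -0.0381, 0.1727]
ee_rot: [0.001, -0.262, 0.965, 0.0]
force: [2.9, 6.4, 2.2]
width: 0.0156
grip_force: 30.0
```

Request:
step_arm(
  series=[
    [0, 0, 0.002, 0, 0, 0.9],
    [0, 0, 0.002, 0, 0, 0.9],
    [0, 0, 0, 0, 0, 0],
  ],
)

```text
time_s: 36.78
tcp_pos: [0.572, -0.0384, 0.1719]
ee_rot: [0.001, -0.174, 0.985, 0.0]
force: [3.5, 5.6, 2.2]
width: 0.0156
grip_force: 30.1
```

The cap is engaged: it descends at the thread's pitch under low load, 7 mm lower than at the same angle before the drop. I keep screwing down clockwise.

Request:
step_arm(
  series=[
    [0, 0, 0.002, 0, 0, 0.9],
    [0, 0, 0.002, 0, 0, 0.9],
    [0, 0, 0.002, 0, 0, 0.9],
    [0, 0, 0.002, 0, 0, 0.9],
    [0, 0, 0, 0, 0, 0],
  ],
)

```text
time_s: 37.2
tcp_pos: [0.5718, -0.0391, 0.1702]
ee_rot: [0.001, 0.005, 1.0, -0.0]
force: [1.2, 4.7, 2.4]
width: 0.0157
grip_force: 30.0
```

Request:
step_arm(
  series=[
    [0, 0, 0.002, 0, 0, 0.9],
    [0, 0, 0.002, 0, 0, 0.9],
    [0, 0, 0.002, 0, 0, 0.9],
    [0, 0, 0.002, 0, 0, 0.9],
    [0, 0, 0, 0, 0, 0],
  ],
)

```text
time_s: 37.62
tcp_pos: [0.5715, -0.0397, 0.1686]
ee_rot: [0.0, 0.184, 0.983, -0.0]
force: [1.8, 4.0, 3.1]
width: 0.0157
grip_force: 30.0
```

Request:
step_arm(
  series=[
    [0, 0, 0.002, 0, 0, 0.9],
    [0, 0, 0.002, 0, 0, 0.9],
    [0, 0, 0.002, 0, 0, 0.9],
    [0, 0, 0.002, 0, 0, 0.9],
    [0, 0, 0, 0, 0, 0],
  ],
)

```text
time_s: 38.03
tcp_pos: [0.5714, -0.0403, 0.1668]
ee_rot: [0.0, 0.356, 0.935, -0.001]
force: [1.7, 1.4, 4.7]
width: 0.0157
grip_force: 30.0
```

```bash
python3 -c "
from go import *
go(.571,-.038,.164,100)
print(bot.get_obs()['torque'])"
```

```text
t 38.03 tcp [ 0.5714 -0.0403  0.1668] yaw 138.3 down [ 0.    -0.002 -1.   ] q [ 0.42  0.63 -0.64  1.77  0.47  0.9   0.42] w 0.0157
shift total/0.2: [0.009 0.007 0.014]
turn rz total (tool z, down => negated): 6.69  deg -38.3
turn rz total (tool z, down => negated): -24.73  deg 141.7
[ 0.73806652 -0.2919026  -0.05601761]
```

Request:
step_arm(
  series=[
    [0, 0, 0.002, 0, 0, 0.9],
    [0, 0, 0.002, 0, 0, 0.9],
    [0, 0, 0.002, 0, 0, 0.9],
    [0, 0, 0.002, 0, 0, 0.9],
    [0, 0, 0, 0, 0, 0],
  ],
)

```text
time_s: 38.45
tcp_pos: [0.5708, -0.0407, 0.1649]
ee_rot: [-0.0, 0.517, 0.856, -0.001]
force: [0.5, 0.5, 4.4]
width: 0.0159
grip_force: 30.0
```

Request:
step_arm(
  series=[
    [0, 0, 0.002, 0, 0, 0.9],
    [0, 0, 0.002, 0, 0, 0.9],
    [0, 0, 0, 0, 0, 0],
  ],
)

```text
time_s: 38.7
tcp_pos: [0.5708, -0.0407, 0.1647]
ee_rot: [0.0, 0.591, 0.806, -0.001]
force: [-0.9, 0.3, 8.6]
width: 0.0159
grip_force: 30.0
```

```bash
python3 -c "
from go import *
go(.571,-.038,.164,100)
print(bot.get_obs()['torque'],bot.get_obs()['force'])"
```

```text
t 38.7 tcp [ 0.5708 -0.0407  0.1647] yaw 107.5 down [-0.001 -0.002 -1.   ] q [ 0.33  0.6  -0.49  1.77  0.36  0.85 -0.02] w 0.0159
shift total/0.2: [0.013 0.005 0.004]
turn rz total (tool z, down => negated): 1.3  deg -7.5
turn rz total (tool z, down => negated): -30.11  deg 172.5
[ 0.24729063  0.14346374 -0.10736318] [-0.86054071  0.33598506  8.55915167]
```

The cap has stopped descending because it is down on the inner lid. I take up the remaining play by turning without pressing, and watch the torque.

Request:
step_arm(
  series=[
    [0, 0, -0.001, 0, 0, 0.9],
    [0, 0, -0.001, 0, 0, 0.9],
    [0, 0, 0, 0, 0, 0],
  ],
)

```text
time_s: 38.95
tcp_pos: [0.5707, -0.0406, 0.1647]
ee_rot: [0.0, 0.661, 0.751, -0.001]
force: [0.5, 0.4, 5.8]
width: 0.0158
grip_force: 30.8
```

```bash
python3 -c "
from go import *
go(.571,-.038,.164,100)
print(bot.get_obs()['torque'],bot.get_obs()['force'])"
```

```text
t 38.95 tcp [ 0.5707 -0.0406  0.1647] yaw 97.3 down [-0.001 -0.002 -1.   ] q [ 0.3   0.6  -0.44  1.77  0.33  0.84 -0.16] w 0.0158
shift total/0.2: [0.013 0.003 0.003]
turn rz total (tool z, down => negated): 30.95  deg -177.3
turn rz total (tool z, down => negated): -0.47  deg 2.7
turn rz total (tool z, down => negated): -31.88  deg 182.7
[0.20018858 0.20960022 0.62066125] [0.46235913 0.42406917 5.76502567]
```

Request:
step_arm(
  series=[
    [0, 0, 0, 0, 0, 0.9],
    [0, 0, 0, 0, 0, 0],
  ],
)

```text
time_s: 39.12
tcp_pos: [0.5707, -0.04, 0.1647]
ee_rot: [0.0, 0.693, 0.721, -0.001]
force: [-0.9, 1.9, 7.1]
width: 0.0166
grip_force: 32.8
```

```bash
python3 -c "
from go import *
go(.571,-.038,.164,100)
print(bot.get_obs()['torque'],bot.get_obs()['force'])"
```

```text
t 39.12 tcp [ 0.5707 -0.04    0.1647] yaw 92.2 down [-0.001 -0.002 -1.   ] q [ 0.29  0.59 -0.41  1.77  0.31  0.84 -0.23] w 0.0166
shift total/0.2: [0.01  0.002 0.003]
turn rz total (tool z, down => negated): 30.06  deg -172.2
turn rz total (tool z, down => negated): -1.35  deg 7.8
[0.3863072  0.14857177 0.79689444] [-0.90832626  1.86466946  7.14376624]
```

Request:
step_arm(
  series=[
    [0, 0, 0, 0, 0, 0.8],
    [0, 0, 0, 0, 0, 0],
    [0, 0, 0, 0, 0, 0],
  ],
)

```text
time_s: 39.37
tcp_pos: [0.5708, -0.0407, 0.1647]
ee_rot: [0.001, 0.72, 0.694, -0.001]
force: [-0.1, 0.2, 7.0]
width: 0.018
grip_force: 34.3
```

```bash
python3 -c "
from capbar import *
from go import *
go(.571,-.038,.164,100)
print(bot.get_obs()['torque'],bot.get_obs()['force'])
capfind(.114,(.57,-.037))"
```

```text
t 39.37 tcp [ 0.5708 -0.0407  0.1647] yaw 87.9 down [-0.001 -0.003 -1.   ] q [ 0.27  0.59 -0.39  1.77  0.29  0.84 -0.29] w 0.018
shift total/0.2: [0.013 0.    0.004]
turn rz total (tool z, down => negated): 29.3  deg -167.9
turn rz total (tool z, down => negated): -2.12  deg 12.1
[0.04256401 0.07140595 0.82093627] [-0.09563074  0.15679065  6.98567585]
top cap [ 0.5676 -0.0349] 3.72 bar [ 0.5639 -0.0033] yaw 9.1 LxW [0.019 0.013] 21
side cap [ 0.5725 -0.0421] 0.04 bar [ 0.5703 -0.0354] yaw 101.7 LxW [0.087 0.034] 172
```

The cap is tight: the torque levels off at 0.8 N m and the bar no longer follows the fingers. I let go, rise, and move clear.

Request:
step_arm(
  series=[
    [0, 0, 0, 0, 0, 0],
    [0, 0, 0, 0, 0, 0],
    [0, 0, 0, 0, 0, 0],
    [0, 0, 0, 0, 0, 0],
    [0, 0, 0, 0, 0, 0],
  ],
  hand=0,
)

```text
time_s: 39.88
tcp_pos: [0.5709, -0.04, 0.164]
ee_rot: [-0.0, 0.723, 0.691, -0.001]
force: [-0.3, 0.6, -0.6]
width: 0.0457
grip_force: 0.0
```

Request:
step_arm(
  series=[
    [0, 0, -0.06, 0, 0, 0],
    [0, 0, -0.12, 0, 0, 0],
    [0, 0, -0.15, 0, 0, 0],
    [-0.17, 0.06, -0.05, 0, 0, 0],
    [-0.18, 0.06, 0, 0, 0, 0],
    [-0.18, 0.06, 0, 0, 0, 0],
    [-0.18, 0.06, 0, 0, 0, 0],
    [0, 0, 0, 0, 0, 0],
  ],
)

```text
time_s: 40.55
tcp_pos: [0.6127, -0.1947, 0.2395]
ee_rot: [0.002, 0.727, 0.687, -0.002]
force: [-0.2, -0.8, -0.6]
width: 0.0468
grip_force: 0.0
```

Request:
step_arm(
  series=[
    [-0.18, -0.06, 0, 0, 0, 0],
    [-0.18, -0.06, 0, 0, 0, 0],
    [0, 0, 0, 0, 0, 0],
    [0, 0, 0, 0, 0, 0],
  ],
)

```text
time_s: 40.88
tcp_pos: [0.5836, -0.2577, 0.2398]
ee_rot: [-0.0, 0.725, 0.689, -0.001]
force: [-0.4, 1.6, 0.5]
width: 0.0469
grip_force: 0.0
```

```bash
python3 - <<'E'
from capbar import *
for z in(.111,.114,.117):capfind(z,(.57,-.037))
im=optics.grab_frame("side"); a=cv2.resize(im[140:230,200:290],(540,540),interpolation=cv2.INTER_CUBIC)
im=optics.grab_frame("top"); b=cv2.resize(im[165:215,230:280],(250,250),interpolation=cv2.INTER_CUBIC); b=np.vstack([b,cv2.resize(im,(250,188)),np.zeros((102,250,3),np.uint8)])
cv2.imwrite("pics/end.png",np.hstack([a,b])[:,:,::-1])
E
```

```text
top cap [ 0.5697 -0.0375] 0.04 bar [ 0.5706 -0.038 ] yaw 99.5 LxW [0.086 0.015] 124
side cap [ 0.5744 -0.0474] 0.04 bar [ 0.5706 -0.0335] yaw 101.1 LxW [0.097 0.015] 116
top cap [ 0.5697 -0.037 ] 0.05 bar [ 0.5702 -0.0382] yaw 99.7 LxW [0.085 0.015] 123
side cap [ 0.5729 -0.0435] 0.04 bar [ 0.5695 -0.03  ] yaw 101.1 LxW [0.097 0.015] 116
top cap [ 0.569 -0.037] 0.05 bar [ 0.57   -0.0385] yaw 99.9 LxW [0.085 0.015] 124
side cap [ 0.5726 -0.0402] 0.04 bar [ 0.5684 -0.0265] yaw 101.1 LxW [0.097 0.015] 116
```

View pics/end.png

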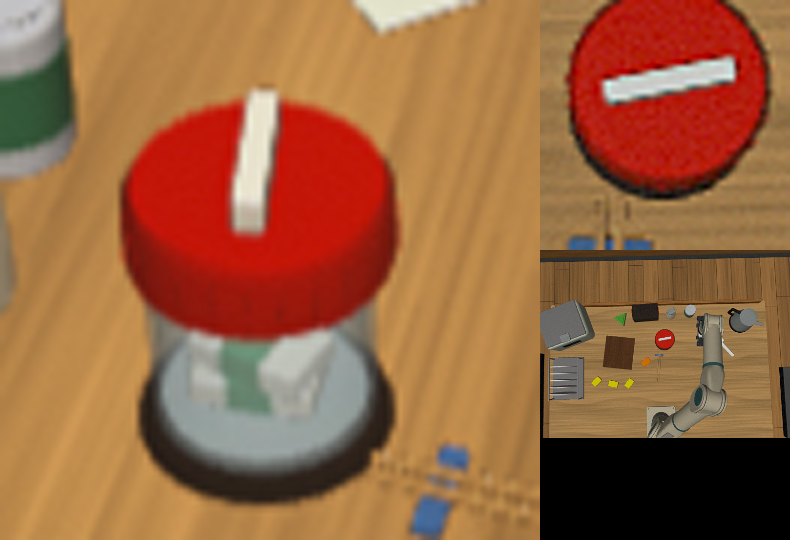

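The last picture shows the cap level and fully down on the neck, with both blocks in the jar. The bar is at yaw 99.7°, about 115° clockwise of where it dropped. The board is empty, the gripper is clear, and the other things look undisturbed.

```bash
python3 -c "
from bench import hand_in
print(hand_in())"
```

```text
the job is handed in; nothing more can be done
None
```

I handed the job in at about 41 s: both blocks are in the jar, the inner lid is seated level on the rim, the red cap is screwed down tight, and I left the other things on the worktop alone.

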